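Refit the washed burner caps on the gas hob

TASK

The four gas burner caps have been washed and are draining on the grey mat beside the hob. Put each cap back on the burner it belongs to, top side up, so that it drops into place and sits flat and level on its crown; set them down gently rather than dropping them, since the enamel chips. Leave the spice grinder and the mortar where they stand.

Things in the scene. Friction and masses are not known exactly. Their poses are not given: they have to be found in the camera images.
- cap_small_mid (a point): small round burner cap, matt black enamel, 42 mm across, about 70 g. Rim: a vertical band 10 mm high, top slightly domed (2 mm more). Under it a central locating boss 14 mm across, 5 mm deep, lower edge chamfered 3 mm; it stands on this on the mat. Point: on the axis, at mid-height of the rim band, 10 mm above the boss's underside (and the mat), 5 mm above the rim's underside; z up.
- burner_small_seat (a point): burner of the small round cap, fixed in the black glass hob: bright aluminium ring (crown) 36 mm outside, 26 mm inside, well 10 mm deep, top edge 22 mm above the glass; dark dish 54 mm wide, 5 mm high at its foot. Point: centre of the mouth, level with the top edge; z up. Seated, the boss is in the well (6 mm play all round), the rim lies on the edge and the cap's point is 5 mm above this.
- cap_medium_mid (a point): medium round burner cap, matt black enamel, 55 mm across, about 120 g. Rim: a vertical band 10 mm high, top slightly domed (2 mm more). Under it a central locating boss 28 mm across, 5 mm deep, lower edge chamfered 3 mm; it stands on this on the mat. Point: on the axis, at mid-height of the rim band, 10 mm above the boss's underside (and the mat), 5 mm above the rim's underside; z up.
- burner_medium_seat (a point): burner of the medium round cap, fixed in the black glass hob: bright aluminium ring (crown) 50 mm outside, 40 mm inside, well 10 mm deep, top edge 22 mm above the glass; dark dish 68 mm wide, 5 mm high at its foot. Point: centre of the mouth, level with the top edge; z up. Seated, the boss is in the well (6 mm play all round), the rim lies on the edge and the cap's point is 5 mm above this.
- cap_large_mid (a point): large round burner cap, matt black enamel, 68 mm across, about 180 g. Rim: a vertical band 10 mm high, top slightly domed (2 mm more). Under it a central locating boss 42 mm across, 5 mm deep, lower edge chamfered 3 mm; it stands on this on the mat. Point: on the axis, at mid-height of the rim band, 10 mm above the boss's underside (and the mat), 5 mm above the rim's underside; z up.
- burner_large_seat (a point): burner of the large round cap, fixed in the black glass hob: bright aluminium ring (crown) 63 mm outside, 54 mm inside, well 10 mm deep, top edge 22 mm above the glass; dark dish 81 mm wide, 5 mm high at its foot. Point: centre of the mouth, level with the top edge; z up. Seated, the boss is in the well (6 mm play all round), the rim lies on the edge and the cap's point is 5 mm above this.
- cap_long_mid (a point): long burner cap, rounded ends, matt black enamel, 150 x 46 mm, about 260 g. Rim: a vertical band 10 mm high, 2 mm raised panel on top. Under it two round lugs 14 mm across, 5 mm deep, 104 mm apart along its middle; it stands on these on the mat. Point: centre, at mid-height of the rim band, 10 mm above the lugs' underside, 5 mm above the rim's underside; x along its length, z up; both ends alike.
- burner_long_seat (a point): burner of the long cap, fixed in the hob: long bright aluminium crown, rounded ends, 142 x 38 mm outside, 132 x 28 mm inside, well 10 mm deep, top edge 22 mm above the glass; dark dish 56 mm wide, 5 mm high at its foot. Point: centre of the mouth, level with the top edge; x along its length, z up. Seated, both lugs are in the well (7 mm play), the rim lies on the edge, the cap's point is 5 mm above this.
- grinder_mid (a point): bystander: stainless spice grinder, upright, 60 mm in diameter at the foot, 136 mm tall with its black press button, standing loose on the worktop beyond the mat. The point is on its axis 64 mm above the worktop.
- mortar_mid (a point): bystander: small wooden mortar, 94 mm in diameter, 65 mm tall, its pestle leaning in it to 100 mm height, standing loose on the worktop beyond the mat. The point is on its axis 32 mm above the worktop.
Mind the look-alikes: they are no part of the job. Leave any brown look-alike of the part that bears cap_large_mid alone. What is shaped like the part that bears cap_small_mid but orange or turquoise is not meant.

How it is judged:
At the end, for the whole second after the job is handed in: Every cap lies on its own burner: centre within 9 mm of the crown's centre, rim resting on the crown's top edge (height within 2 mm of seated), level within 0.05 rad, the long cap in line with its crown within 0.17 rad, all released and at rest (horizontal distance between cap_small_mid and burner_small_seat below 0.009 m and z of cap_small_mid in the frame of burner_small_seat between 0.003 and 0.007 m and angle between each of cap_small_mid, cap_medium_mid, cap_large_mid, cap_long_mid's own z axis and vertical below 0.05 rad and linear speed of each of cap_small, cap_medium, cap_large, cap_long below 0.02 m/s and horizontal distance between cap_medium_mid and burner_medium_seat below 0.009 m and z of cap_medium_mid in the frame of burner_medium_seat between 0.003 and 0.007 m and horizontal distance between cap_large_mid and burner_large_seat below 0.009 m and z of cap_large_mid in the frame of burner_large_seat between 0.003 and 0.007 m and horizontal distance between cap_long_mid and burner_long_seat below 0.009 m and z of cap_long_mid in the frame of burner_long_seat between 0.003 and 0.007 m and angle between the x axis of cap_long_mid and the x axis of burner_long_seat, either way round below 0.17 rad); the robot touches nothing.
It fails at once if a cap was dropped (let go so that it fell faster than 0.6 m/s, a fall of about 18 mm) ((linear speed of cap_small above 0.6 m/s and contact force between the fingers and cap_small below 0.05 N) or (linear speed of cap_medium above 0.6 m/s and contact force between the fingers and cap_medium below 0.05 N) or (linear speed of cap_large above 0.6 m/s and contact force between the fingers and cap_large below 0.05 N) or (linear speed of cap_long above 0.6 m/s and contact force between the fingers and cap_long below 0.05 N)).
It fails at once if the spice grinder was moved by more than 20 mm or tipped (distance of grinder_mid from where it was at the start of the episode above 0.02 m or angle between grinder_mid's own z axis and vertical above 0.2 rad).
It fails at once if the mortar was moved by more than 20 mm or tipped (distance of mortar_mid from where it was at the start of the episode above 0.02 m or angle between mortar_mid's own z axis and vertical above 0.2 rad).
It also fails if it takes over 141 s, if anything falls off the work surface, if the arm or the gripper's body presses on something with over 40 N, if the wrist force passes 120 N, or if a joint passes its speed limit or range.

ROBOT

A 6-joint arm with a two-finger parallel gripper is mounted at the origin on the work surface. World frame = base frame: x ahead of the robot, y to its left, z up, the work surface at z = 0. Lengths are in m, angles in rad, forces in N, time in s.
With the tool pointing down it reaches from about 0.35 to 0.775 m from the base axis. Payload 5.5 kg.
Tool frame: the origin (TCP) lies between the finger pads; the fingertips stand env.nose_length ahead of it and the grasp point (between the pads) lies 8 mm behind it (env.nose_length is the distance from the TCP to the fingertips, in m); z points along the fingers, y is the direction in which the jaws open and shut (so a half turn about z gives the same grasp; the last joint's range is limited). The gripper opens to 85 mm and grips with 20 to 120 N. Pads are 22 mm wide; open, the fingers measure 114 mm over their backs; the gripper's body (76 mm by 85 mm) begins 54 mm behind the grasp point. The pads swing forward as they close: fully open they stand 13 mm farther back than shut.
Start: joints at [-1.488, 0.313, 0.046, 1.304, 0, 1.431], TCP at [0.127, -0.561, 0.242] pointing down, gripper open.
Joint ranges: [-2.76, 2.76], [-0.86, 1.69], [-1.03, 1.26], [-2.2, 2.34], [-1.47, 1.5], [-3.14, 3.14]. Speed limits (rad/s): [2.57, 2.57, 3.14, 3.14, 3.14, 3.14].

INTERFACE

Orientations are given as a unit quaternion [w, x, y, z].
In Python, from workcell import env gives the robot as it stands. The module is installed in compiled form; this text tells all that it offers.
- The arm moves only by the shell command python3 -m creep 'ROWS' [FORCE]. ROWS is a JSON object of lists of equal length, an entry for each row: "hand": the finger opening in mm, from 0 to 85.4; "delta_pos": the shift along the tool's x, y, z scaled (see below), a list of three; "turn": the turn about the tool's z scaled (see below). In form: {"hand": [hand, ...], "delta_pos": [[dx, dy, dz], ...], "turn": [turn, ...]}. A call has exactly 5 rows; each row shifts and turns the commanded pose from where the row before left it, along the tool's axes as they then stand; what a row does not reach is not made up. The controller multiplies each number of a shift by 0.8 m and each number of a turn by 5 degrees. A row lasts 1/12 s, in which the tool goes at most 41.7 mm and 7.16 degrees, less where a joint would pass 70% of its speed; a pose out of reach is approached as far as the arm can. A call with a number of a shift or a turn outside -1 to 1 is refused whole. A call with a gripper value outside its range is refused whole. The fingers move at their own pace and stop on an object; FORCE is the grip in N (left out, the last holds). Time passes only in rows, so rows that do not move let the fingers close, or fill a call up. It gives the time, the measured TCP pose, the force and the opening at its end, in the units of the state.
- env.get_state(): the state, without advancing time (a new reading comes with each control period).
- env.read_camera(name): name is "side" or "top" or "wrist"; returns a dict with "pixels" (480x640x3 uint8, red, green, blue), "depth" (480x640 float32, m along the optical axis (not along the pixel's ray), 0 where there is no reading), "fx", "fy", "cx", "cy" (pixels), "origin" and "orientation" of the camera in the world. Camera axes: x right, y down, z forward; pixel columns grow to the right and rows downward; lengths in m; the calibration is good to about 2 mm. A picture is of the moment at which its call begins.
- env.hand_in(): hands the job in, once; it reports no verdict.
Trained networks look in the newest picture that a camera, given by its name, has taken for a name from the list of things; names that differ only in an ending like _2 or _b are one class to them, and where a whole thing is asked for, a point or a joint stands for the part that bears it (a point fixed in the world has none). Each returns a list of dicts, best first, with "score" (0 to 1); they miss things now and then, are a little off and sometimes report something else, mostly with a low value. They report only what shows in the picture. A call takes as long as a camera call. They do not tell look-alikes from the thing itself.
- env.find_in(camera, target): "location" ([row, column] in pixels, amid what is visible of it).
- env.pinpoint(camera, target): "location" ([row, column] in pixels: a listed point, or the origin of a listed thing).
The state is a dict: "clock": time; "joint_pos": joint angles; "qvel": joint speeds; "tau": joint torques, N m; "tcp_pos": TCP position; "orientation": TCP orientation; "wrist_force": force on the tool from outside, world axes, zero at the start; "ft_torque": the same for the moment, N m; "finger_gap": finger opening in m.
Only numpy, scipy, OpenCV 4.12 (cv2) and the standard library are available. Lean on these libraries where they do the work, as an engineer would, in place of code of your own. Each camera call takes 0.05 s, during which the arm holds its last target.

## Working session

There is one attempt and no reset: what is moved stays moved. The work goes in short steps, Python scripts to look and compute and a shell command to move; the robot and the scene stay as the last step left them, time stands still between calls to the robot, and variables do not carry over. Pictures are saved under pics/ and viewed, and the job is handed in when it is done.

```bash
mkdir -p pics
cat > h.py <<'E'
import numpy as np, cv2
from workcell import env
from scipy.spatial.transform import Rotation as R
def quat(q): return R.from_quat([q[1],q[2],q[3],q[0]])
def cam(n):
    return env.read_camera(n)
def w(c,row,col,z=None,d=None):
    M=quat(c["orientation"]).as_matrix(); o=np.array(c["origin"])
    r=M@np.array([(col-c["cx"])/c["fx"],(row-c["cy"])/c["fy"],1])
    if z is not None: return o+r*(z-o[2])/r[2]
    if d is None: d=c["depth"][int(round(row)),int(round(col))]
    return o+r*d
def cloud(c):
    M=quat(c["orientation"]).as_matrix(); o=np.array(c["origin"])
    v,u=np.mgrid[0:480,0:640]
    r=np.stack([(u-c["cx"])/c["fx"],(v-c["cy"])/c["fy"],np.ones_like(u,float)],-1)
    return (r*c["depth"][...,None])@M.T+o
def save(c,f): cv2.imwrite("pics/"+f,c["pixels"][...,::-1])
E
python3 - <<'E'
from h import *
s=env.get_state(); print(s, env.nose_length)
names=["cap_small_mid","burner_small_seat","cap_medium_mid","burner_medium_seat","cap_large_mid","burner_large_seat","cap_long_mid","burner_long_seat","grinder_mid","mortar_mid"]
for n in ["top","side"]:
    c=cam(n); save(c,n+"0.png"); print(n,c["origin"],c["orientation"],c["fx"])
    for t in names:
        for p in env.pinpoint(n,t)[:4]:
            l=p["location"]; print(t,round(p["score"],2),np.round(l,1),np.round(w(c,*l),3))
E
```

```text
{'clock': 0.0, 'joint_pos': array([-1.48761349e+00,  3.14013923e-01,  4.49460536e-02,  1.30359131e+00,
        2.56251858e-05,  1.43121033e+00]), 'qvel': array([ 0.0018031 , -0.00158501,  0.00012781,  0.00164453, -0.00132692,
       -0.00059655]), 'tau': array([-3.69868776e-04, -4.80625105e+01,  2.98534405e+01,  1.92504411e-02,
       -2.63174270e-04,  8.65622496e-06]), 'tcp_pos': array([ 0.12699889, -0.56028484,  0.2413877 ]), 'orientation': array([-9.30693049e-04,  9.93802737e-01,  1.11154185e-01,  3.90716607e-05]), 'wrist_force': array([ 0.59612995,  0.17991065, -0.94500546]), 'ft_torque': array([0.01675797, 0.00858138, 0.00248765]), 'finger_gap': 0.08536712813256979} 0.011
top [0.33389847 0.11297043 1.15270459] [ 0.05054956 -0.69943714  0.71000213 -0.06426039] 608.9804468691876
cap_small_mid 0.91 [366.  228.4] [0.277 0.247 0.017]
cap_small_mid 0.78 [286.9 109.1] [0.424 0.469 0.014]
cap_small_mid 0.66 [287.3 245.2] [0.419 0.216 0.02 ]
burner_small_seat 0.63 [161.8 492.2] [ 0.654 -0.259  0.022]
cap_medium_mid 0.69 [288.9 174.1] [0.418 0.346 0.024]
cap_medium_mid 0.55 [117.5 227.2] 
[... 1028 characters left out ...]
at 0.75 [159.9 303.3] [ 0.661 -0.268  0.029]
burner_small_seat 0.75 [284.9 288.4] [0.58  0.193 0.024]
cap_medium_mid 0.69 [360.7 348.8] [0.409 0.35  0.023]
burner_medium_seat 0.54 [203.2 282.7] [ 0.67  -0.073  0.024]
cap_large_mid 0.73 [400.  419.7] [0.261 0.397 0.017]
cap_large_mid 0.62 [342. 272.] [0.572 0.346 0.025]
cap_large_mid 0.59 [357.9 183. ] [0.377 0.808 0.864]
burner_large_seat 0.91 [174.5 368. ] [ 0.462 -0.252  0.024]
cap_long_mid 0.71 [160.  306.5] [ 0.652 -0.271  0.028]
cap_long_mid 0.63 [283.9 287.7] [0.583 0.188 0.021]
burner_long_seat 0.59 [216.5 355.5] [ 0.467 -0.061  0.032]
grinder_mid 0.76 [229.9 224.2] [0.748 0.131 0.103]
mortar_mid 0.72 [288.3 211.2] [0.74  0.256 0.043]
```

View pics/top0.png

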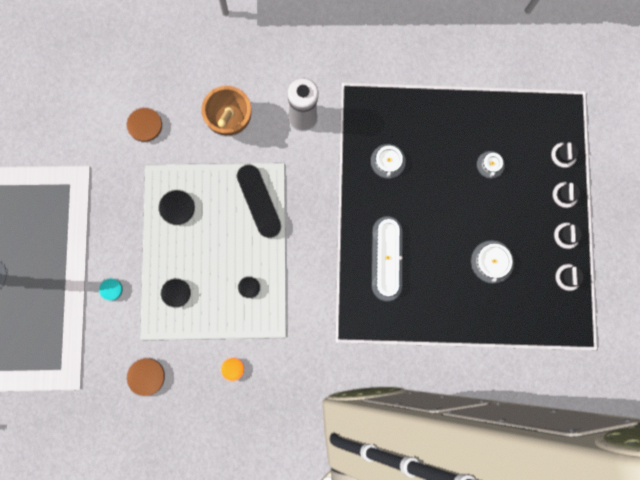

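View pics/side0.png

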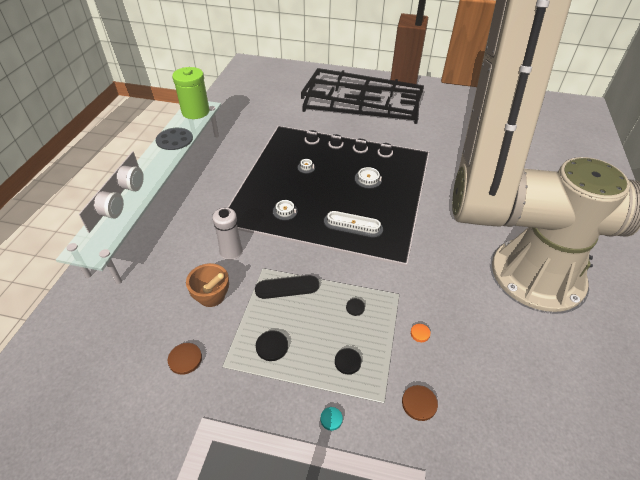

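The top view shows the black caps on the mat: large at (col 177, row 207), long at (259, 201), medium at (176, 292) and small at (249, 288).

- **Look-alikes, all off the mat:** brown discs at (145, 124) and (146, 376), turquoise at (110, 290), orange at (233, 369).
- **Burners:** medium at (389, 160), small at (491, 163), large at (493, 261), long at (387, 257).

Next I measure them and check a crop.

```bash
cat > meas.py <<'E'
from h import *
def caps(c, name):
    P=cloud(c); px=c["pixels"].astype(int); mx=px.max(-1)
    m=((mx<70)&(P[...,0]>.3)&(P[...,0]<.68)&(P[...,1]>.15)&(P[...,1]<.46)&(c["depth"]>0)).astype(np.uint8)
    n,l,st,ce=cv2.connectedComponentsWithStats(m)
    for i in range(1,n):
        if st[i,4]<80: continue
        q=P[l==i]; z=np.median(q[:,2])
        v,u=np.nonzero(l==i)
        cn,_=cv2.findContours((l==i).astype(np.uint8),0,2)
        zz=max(z-.004,.0)
        cc=np.array([w(c,b,a,z=zz)[:2] for a,b in cn[0][:,0]])
        r=cv2.minAreaRect((cc*1000).astype(np.float32))
        print(name,"cap px",ce[i].round(1),"ztop",z.round(4),"rect c",np.round(r[0],1),"size",np.round(r[1],1),"ang",round(r[2],1))
def burners(c,name):
    P=cloud(c); px=c["pixels"].astype(int)
    m=((px.min(-1)>110)&(P[...,0]>.36)&(P[...,0]<.74)&(P[...,1]>-.32)&(P[...,1]<.02)).astype(np.uint8)
    n,l,st,ce=cv2.connectedComponentsWithStats(m)
    for i in range(1,n):
        if st[i,4]<80: continue
        q=P[l==i]; z=.022
        cn,_=cv2.findContours((l==i).astype(np.uint8),0,2)
        cc=np.array([w(c,b,a,z=.024)[:2] for a,b in cn[0][:,0]])
        r=cv2.minAreaRect((cc*1000).astype(np.float32))
        print(name,"burner px",ce[i].round(1),"z pct",np.percentile(q[:,2],[5,50,90]).round(3),"rect",np.round(r[0],1),np.round(r[1],1),round(r[2],1))
if __name__=="__main__":
    for n in ["top","side"]:
        c=cam(n); caps(c,n); burners(c,n)
        P=cloud(c)
        for p in ([210,200],[200,440]) if n=="top" else ([320,320],[200,330]): print(p,P[p[0],p[1]].round(4))
        if n=="top":
            cv2.imwrite("pics/crop.png",cv2.resize(c["pixels"][80:400,90:420,::-1],None,fx=1.8,fy=1.8))
            # grinder, mortar
            print("tall",[(np.round(np.median(P[(P[...,2]>.05)&(P[...,0]>.6)&(P[...,1]>a)&(P[...,1]<b)],0),3)) for a,b in((.05,.17),(.17,.4))])
E
python3 meas.py
```

```text
top cap px [258.7 200.8] ztop 0.0211 rect c [584.2 190.9] size [145.7  41.7] ang 21.7
top cap px [176.6 207. ] ztop 0.0207 rect c [573.7 346.5] size [62.3 62.4] ang 0.9
top cap px [175.5 292.5] ztop 0.0208 rect c [412.8 345.1] size [50.2 48.1] ang 89.1
top cap px [248.8 287. ] ztop 0.0211 rect c [420.  210.1] size [35.4 33.4] ang 89.1
top burner px [386.8 159.8] z pct [0.01 0.02 0.03] rect [661.1 -55.1] [56. 63.] 42.9
top burner px [490.1 163.5] z pct [0.011 0.02  0.03 ] rect [ 651.4 -254. ] [44.6 51.4] 43.5
top burner px [386.1 258.1] z pct [0.011 0.02  0.03 ] rect [470.4 -48.6] [ 53.5 154.7] 87.0
top burner px [491.8 261. ] z pct [0.011 0.02  0.029] rect [ 462.4 -245.2] [72.8 76.6] 42.6
[210, 200] [0.5694 0.3038 0.006 ]
[200, 440] [ 0.5837 -0.1589  0.0038]
tall [array([0.745, 0.106, 0.126]), array([0.745, 0.25 , 0.064])]
side cap px [286.5 286.6] ztop 0.0218 rect c [583.3 193.1] size [147.7  52. ] ang 21.8
side cap px [354.9 306.7] ztop 0.0215 rect c [419.7 212.1] size [44.8 39. ] ang 85.4
side cap px [271.5 345.5] ztop 0.0215 rect c [573.1 348.9] size [65.6 68.5] ang 13.4
side cap px [347.5 360.9] ztop 0.0216 rect c [411.3 347.6] size [52. 54.] ang 13.3
side burner px [305.6 164.2] z pct [0.015 0.025 0.031] rect [ 651.3 -254.5] [33.  53.2] 14.0
side burner px [368.4 175.8] z pct [0.015 0.022 0.031] rect [ 457.3 -247.3] [66.9 84. ] 9.6
side burner px [284.7 207.9] z pct [0.015 0.023 0.031] rect [658.6 -57. ] [51.7 65.9] 23.1
side burner px [353.4 221.8] z pct [0.014 0.023 0.032] rect [471.5 -45.9] [ 61.7 142.9] 87.4
[320, 320] [0.4894 0.2585 0.0076]
[200, 330] [ 0.5506 -0.1352  0.0074]
```

View pics/crop.png

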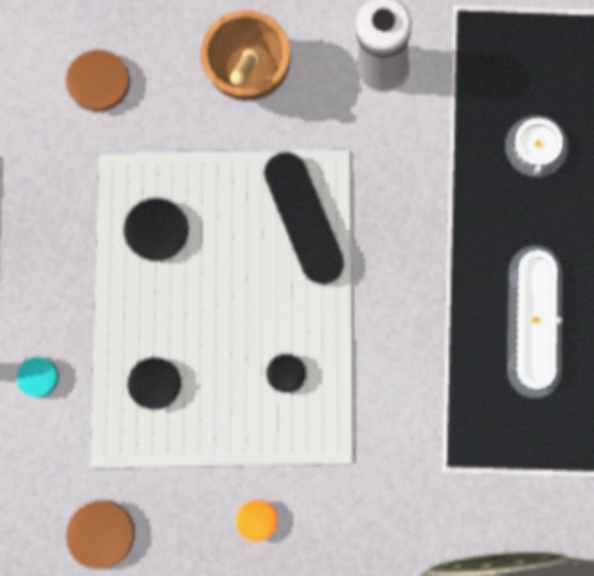

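The crop confirms the choice: four black caps on the mat, none touching anything, with the coloured discs all off it. First I turn the tool in place to a yaw of 180°, which centres the last joint's range.

```bash
for i in 1 2 3 4 5 6; do python3 -m creep '{"hand":[85,85,85,85,85],"delta_pos":[[0,0,0],[0,0,0],[0,0,0],[0,0,0],[0,0,0]],"turn":[-1,-1,-1,-1,-1]}' 40 | tail -3; done;  python3 -m creep '{"hand":[85,85,85,85,85],"delta_pos":[[0,0,0],[0,0,0],[0,0,0],[0,0,0],[0,0,0]],"turn":[-1,-1,-1,-0.44,0]}'
cat > st.py <<'E'
from h import *
import sys
s=env.get_state(); M=quat(s["orientation"]).as_matrix()
yaw=np.degrees(np.arctan2(M[1,0],M[0,0]))
print("t",round(s["clock"],2),"tcp",np.round(s["tcp_pos"]*1000,1),"yaw",round(yaw,2),"tilt",np.round(M[:2,2],3),"F",np.round(s["wrist_force"],1),"gap",round(s["finger_gap"]*1000,1),"q6",round(s["joint_pos"][5],2))
if len(sys.argv)>1:
    t=np.array([float(a) for a in sys.argv[1:4]])
    d=M.T@(t-s["tcp_pos"]*1000)
    print("delta tool mm",d.round(1),"units",np.round(d/800,4))
E
python3 st.py 573.5 347 150
```

```text
orientation: [0.0, 0.945, 0.326, -0.0]
wrist_force: [-0.6, 0.3, -1.3]
finger_gap: 0.0848
orientation: [0.0, 0.853, 0.523, -0.0]
wrist_force: [0.7, -0.7, -0.7]
finger_gap: 0.0848
orientation: [0.0, 0.719, 0.695, -0.0]
wrist_force: [0.9, 0.1, 0.4]
finger_gap: 0.0851
orientation: [0.0, 0.552, 0.834, -0.0]
wrist_force: [-1.1, 0.3, -0.5]
finger_gap: 0.0848
orientation: [0.0, 0.358, 0.934, -0.0]
wrist_force: [0.1, 0.1, -0.8]
finger_gap: 0.085
orientation: [0.0, 0.148, 0.989, -0.0]
wrist_force: [0.3, 0.9, -0.5]
finger_gap: 0.0849
clock: 4.12
tcp_pos: [0.127, -0.5608, 0.2423]
orientation: [0.0, -0.0, 1.0, -0.0]
wrist_force: [-0.0, -0.2, -0.8]
finger_gap: 0.0849
t 4.12 tcp [ 127.  -560.8  242.3] yaw -179.99 tilt [ 0. -0.] F [-0.  -0.2 -0.8] gap 84.9 q6 -1.49
delta tool mm [-446.7  907.7   92.2] units [-0.5584  1.1347  0.1153]
```

```bash
for i in 1 2 3 4; do python3 -m creep '{"hand":[85,85,85,85,85],"delta_pos":[[-0.0271,0.0257,-0.003],[-0.0271,0.0257,-0.003],[-0.0271,0.0257,-0.003],[-0.0271,0.0257,-0.003],[-0.0271,0.0257,-0.003]],"turn":[0,0,0,0,0]}' | tail -1; done; python3 -m creep '{"hand":[85,85,85,85,85],"delta_pos":[[0,0,0],[0,0,0],[0,0,0],[0,0,0],[0,0,0]],"turn":[0,0,0,0,0]}' | tail -1; python3 st.py
python3 - <<'E'
from h import *
for n in ["wrist","top"]:
    c=cam(n); save(c,n+"1.png"); print(c["origin"],c["orientation"])
    for t in ["burner_small_seat","burner_medium_seat","burner_large_seat","burner_long_seat"]:
        for p in env.pinpoint(n,t)[:3]:
            l=p["location"]; print(t,round(p["score"],2),np.round(l,1),np.round(w(c,*l,z=.026)*1000,1))
E
```

```text
finger_gap: 0.085
finger_gap: 0.0846
finger_gap: 0.0851
finger_gap: 0.0853
finger_gap: 0.085
t 6.2 tcp [ 560.1 -150.7  290.4] yaw 179.86 tilt [-0. -0.] F [ 0.5 -0.2 -0.9] gap 85.0 q6 -0.4
[ 0.47479098 -0.15099405  0.422911  ] [0.11760392 0.698634   0.69586647 0.11768483]
burner_small_seat 0.82 [275.  223.5] [ 649.6 -261.5   26. ]
burner_medium_seat 0.62 [286.7 402. ] [665.2 -56.7  26. ]
burner_large_seat 0.85 [ 97.3 216.2] [ 460.4 -252.1   26. ]
burner_long_seat 0.58 [107.7 422.9] [470.7 -49.2  26. ]
[0.33389847 0.11297043 1.15270459] [ 0.05054956 -0.69943714  0.71000213 -0.06426039]
burner_small_seat 0.41 [161.6 491. ] [ 653.1 -255.9   26. ]
burner_medium_seat 0.84 [160.1 390.7] [658.2 -62.7  26. ]
burner_long_seat 0.71 [258.2 386.1] [469.1 -47.   26. ]
```

View pics/wrist1.png

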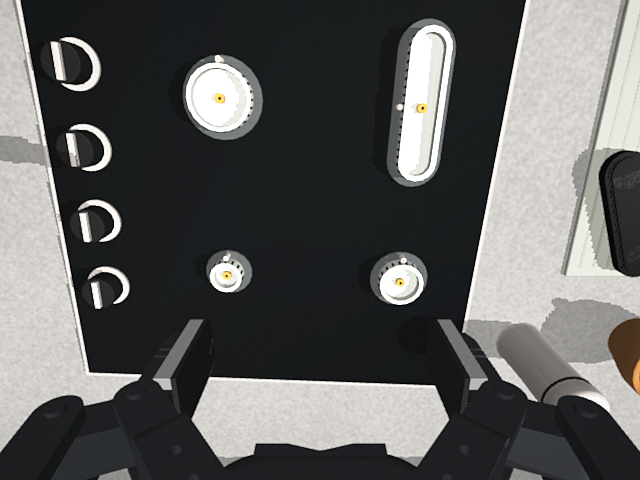

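The wrist view shows all four crowns at (col 219, row 98), (421, 107), (227, 275) and (400, 282). I'll refine their centres from depth points on the top edge.

Run:
```python
from h import *
from scipy.optimize import least_squares
for n in ["wrist","top"]:
    c=cam(n); P=cloud(c); px=c["pixels"].astype(int)
    g=(px.max(-1)<60)&(P[...,0]>.5)&(P[...,0]<.6)&(P[...,1]>-.2)&(P[...,1]<-.1)&(np.abs(P[...,2])<.04)
    zg=np.median(P[g][:,2]); print(n,"glass",zg.round(4),"std",P[g][:,2].std().round(4))
    for nm,x,y,r in [("small",.651,-.256,.018),("medium",.661,-.057,.025),("large",.460,-.248,.0315)]:
        q=P[(np.hypot(P[...,0]-x,P[...,1]-y)<r+.012)&(np.abs(P[...,2]-zg-.022)<.003)&(px.min(-1)>120)]
        h=P[(np.hypot(P[...,0]-x,P[...,1]-y)<r+.012)]
        (cx,cy),rr=cv2.minEnclosingCircle((q[:,:2]*1000).astype(np.float32))
        # image-contour fit: bright outline at crown height
        m=((np.hypot(P[...,0]-x,P[...,1]-y)<r+.02)&(px.min(-1)>150)).astype(np.uint8)
        f=least_squares(lambda p:np.clip(np.hypot(q[:,0]-p[0],q[:,1]-p[1])-(r-.0025),-.006,.006),[x,y],loss="soft_l1",f_scale=.002)
        print(nm,len(q),"zmed",np.median(q[:,2]).round(4),"enc",np.round([cx,cy,rr],1),"ring fit",np.round(f.x*1000,1))
    x,y=.470,-.049
    q=P[(abs(P[...,0]-x)<.085)&(abs(P[...,1]-y)<.033)&(np.abs(P[...,2]-zg-.022)<.003)&(px.min(-1)>120)]
    print("long",np.round(cv2.minAreaRect((q[:,:2]*1000).astype(np.float32)),1) if 0 else cv2.minAreaRect((q[:,:2]*1000).astype(np.float32)),len(q))
    def sd(p):
        a=p[2]; d=q[:,:2]-p[:2]; u=d@[np.cos(a),np.sin(a)]; v=-d[:,0]*np.sin(a)+d[:,1]*np.cos(a)
        return np.hypot(np.maximum(abs(u)-.052,0),v)-.0165
    f=least_squares(sd,[x,y,0],loss="soft_l1",f_scale=.002); print("long fit",f.x[:2]*1000,np.degrees(f.x[2]))
```

```text
wrist glass 0.0092 std 0.0008
small 389 zmed 0.0309 enc [ 649.  -257.6   20.3] ring fit [ 650.3 -258.7]
medium 528 zmed 0.0311 enc [658.5 -59.2  27. ] ring fit [660.  -59.6]
large 982 zmed 0.0307 enc [ 459.3 -248.9   33.2] ring fit [ 461.3 -249.3]
long ((470.8435974121094, -51.62792205810547), (42.65263366699219, 142.1546173095703), 87.28173828125) 1890
long fit [470.96664593 -50.28003202] -2.834190461670865
top glass 0.0078 std 0.0021
small 1 zmed 0.0268 enc [ 628.3 -256.     0. ] ring fit [ 651. -256.]
medium 174 zmed 0.0296 enc [656.3 -60.2  28.3] ring fit [659.5 -58.6]
large 0 zmed nan enc [0. 0. 0.] ring fit [ 460. -248.]
long ((470.5227966308594, -51.19434356689453), (42.38818359375, 140.99777221679688), 86.84374237060547) 422
long fit [470.43359815 -50.1005128 ] -2.362073699530128
  return _methods._mean(a, axis=axis, dtype=dtype,
  ret = ret.dtype.type(ret / rcount)
```

```bash
for i in 1 2 3; do python3 -m creep '{"hand":[85,85,85,85,85],"delta_pos":[[0.0058,0.0359,0],[0.0058,0.0359,0],[0.0058,0.0359,0],[0.0058,0.0359,0],[0.0058,0.0359,0]],"turn":[0,0,0,0,0]}' | tail -1; done; python3 -m creep '{"hand":[85,85,85,85,85],"delta_pos":[[0,0,0],[0,0,0],[0,0,0],[0,0,0],[0,0,0]],"turn":[0,0,0,0,0]}' | tail -1; python3 st.py
cat > capw.py <<'E'
from h import *
from scipy.optimize import least_squares
c=cam("wrist"); import sys
if len(sys.argv)>1: save(c,sys.argv[1])
P=cloud(c); px=c["pixels"].astype(int)
mat=(px.min(-1)>170)&(P[...,0]>.45)&(P[...,0]<.55)&(P[...,1]>.24)&(P[...,1]<.34)
print("mat z",np.median(P[mat][:,2]).round(4))
for nm,x,y,r in [("small",.420,.211,.021),("medium",.412,.346,.0275),("large",.573,.347,.034)]:
    m=(np.hypot(P[...,0]-x,P[...,1]-y)<r+.015)&(px.max(-1)<80)
    v,u=np.nonzero(m)
    if len(v)<100: continue
    z=np.median(P[m][:,2])
    q=P[m&(P[...,2]>z-.003)]
    (cx,cy),rr=cv2.minEnclosingCircle((q[:,:2]*1000).astype(np.float32))
    print(nm,len(q),"z",z.round(4),"enc",np.round([cx,cy,rr],1),"mean",np.round(q.mean(0)*1000,1))
m=(abs(P[...,0]-.584)<.085)&(abs(P[...,1]-.192)<.06)&(px.max(-1)<80); z=np.median(P[m][:,2])
q=P[m&(P[...,2]>z-.004)]
print("long",z,cv2.minAreaRect((q[:,:2]*1000).astype(np.float32)),q.mean(0).round(4))
E
python3 capw.py wrist2.png
```

```text
finger_gap: 0.0849
finger_gap: 0.0852
finger_gap: 0.085
finger_gap: 0.0847
t 8.47 tcp [491.9 279.9 290.3] yaw 179.87 tilt [ 0. -0.] F [-0.4  0.1 -0.5] gap 84.7 q6 0.38
mat z 0.0062
small 1303 z 0.0222 enc [420.  210.5  20.5] mean [419.4 210.9  22.2]
medium 2359 z 0.0224 enc [411.4 345.9  27.2] mean [411.2 345.8  22.3]
large 2447 z 0.0225 enc [573.  347.3  33.8] mean [572.2 346.8  22.5]
long 0.022796755190339635 ((575.6436767578125, 191.67010498046875), (85.70771789550781, 156.31353759765625), 88.01046752929688) [0.575  0.1936 0.0398]
```

View pics/wrist2.png

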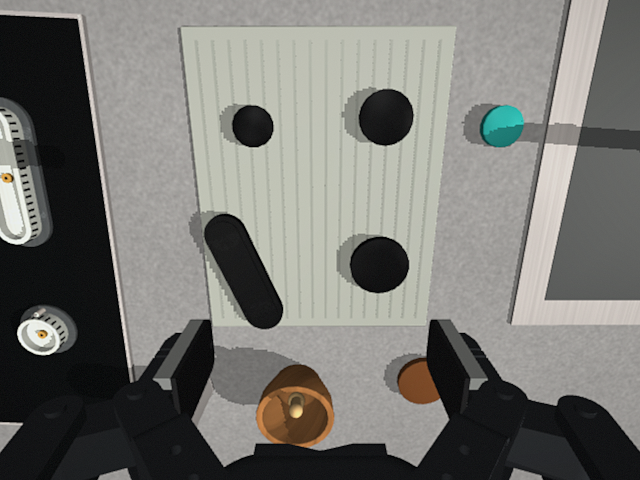

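The wrist view shows all caps top side up: small (252, 127), medium (386, 117), large (379, 265), long (243, 270). The fitted sizes match the given ones. I take the large cap first.

```bash
python3 -m creep '{"hand":[85,85,85,85,85],"delta_pos":[[-0.0203,0.0168,0.035],[-0.0203,0.0168,0.035],[-0.0203,0.0168,0.035],[-0.0203,0.0168,0.035],[-0.0203,0.0168,0.035]],"turn":[0,0,0,0,0]}' | tail -1;  python3 -m creep '{"hand":[85,85,85,85,85],"delta_pos":[[0,0,0.017],[0,0,0.017],[0,0,0.017],[0,0,0.017],[0,0,0.017]],"turn":[0,0,0,0,0]}' | tail -1; python3 st.py 573 347 13
python3 - <<'E'
from h import *
c=cam("wrist"); save(c,"w3.png")
E
```

```text
finger_gap: 0.0855
finger_gap: 0.085
t 9.35 tcp [573.2 347.1  81.4] yaw 179.88 tilt [-0. -0.] F [ 0.7 -0.1 -0.3] gap 85.0 q6 0.43
delta tool mm [ 0.2 -0.1 68.4] units [ 0.0003 -0.0001  0.0855]
```

View pics/w3.png

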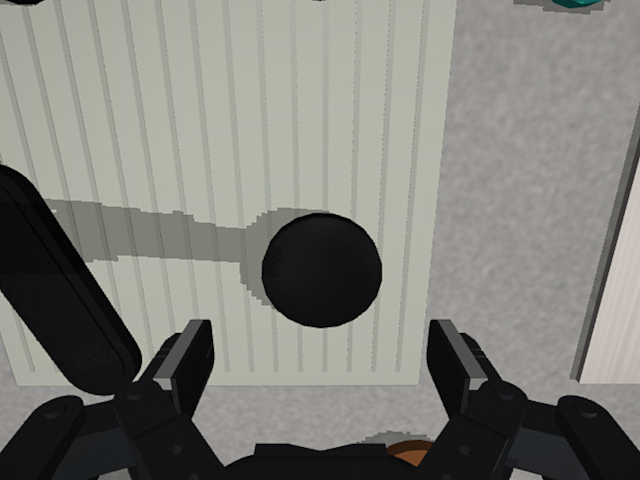

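The large cap is centred between the pads at (321, 270), so I descend and close.

```bash
python3 -m creep '{"hand":[85,85,85,85,85],"delta_pos":[[0,0,0.0215],[0,0,0.0215],[0,0,0.0215],[0,0,0.0215],[0,0,0]],"turn":[0,0,0,0,0]}' 40; python3 -m creep '{"hand":[70,60,60,60,60],"delta_pos":[[0,0,0],[0,0,0],[0,0,0],[0,0,0],[0,0,0]],"turn":[0,0,0,0,0]}' 40; python3 -m creep '{"hand":[60,60,60,60,60],"delta_pos":[[0,0,0],[0,0,0],[0,0,0],[0,0,0],[0,0,0]],"turn":[0,0,0,0,0]}' 40
python3 - <<'E'
from h import *
c=cam("wrist"); save(c,"w4.png")
E
```

```text
clock: 9.82
tcp_pos: [0.5709, 0.3462, 0.0101]
orientation: [-0.003, 0.001, 1.0, -0.001]
wrist_force: [-1.3, -0.6, -0.8]
finger_gap: 0.0853
clock: 10.23
tcp_pos: [0.5736, 0.3483, 0.0147]
orientation: [0.001, 0.0, 1.0, 0.0]
wrist_force: [0.3, -0.5, 1.0]
finger_gap: 0.0659
clock: 10.65
tcp_pos: [0.5737, 0.3483, 0.0147]
orientation: [0.001, 0.0, 1.0, 0.0]
wrist_force: [-1.7, -1.5, 5.7]
finger_gap: 0.0658
```

View pics/w4.png

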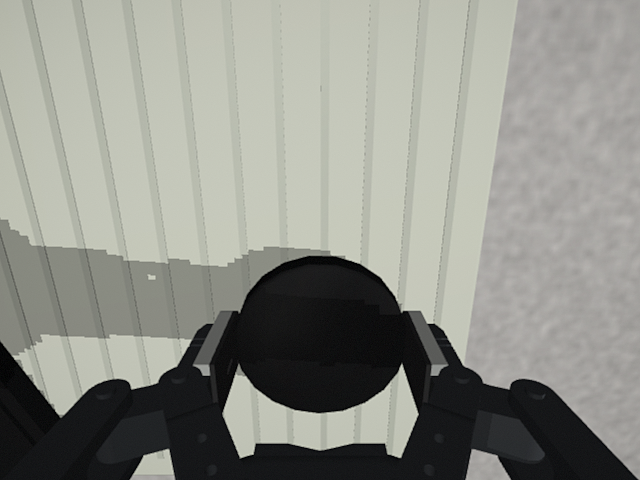

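```bash
python3 -m creep '{"hand":[60,60,60,60,60],"delta_pos":[[0,0,-0.005],[0,0,-0.005],[0,0,-0.01],[0,0,-0.02],[0,0,-0.02]],"turn":[0,0,0,0,0]}' 40;python3 -m creep '{"hand":[60,60,60,60,60],"delta_pos":[[0,0,-0.02],[0,0,-0.02],[0,0,-0.02],[0,0,-0.02],[0,0,0]],"turn":[0,0,0,0,0]}' 40
python3 - <<'E'
from h import *
c=cam("wrist"); save(c,"w5.png")
c=cam("side"); cv2.imwrite("pics/s5.png",cv2.resize(c["pixels"][200:420,150:450,::-1],None,fx=2.5,fy=2.5))
E
```

```text
clock: 11.12
tcp_pos: [0.5718, 0.3478, 0.0612]
orientation: [-0.001, 0.0, 1.0, -0.001]
wrist_force: [1.4, 0.4, -1.8]
finger_gap: 0.0656
clock: 11.53
tcp_pos: [0.5745, 0.349, 0.1296]
orientation: [0.003, 0.0, 1.0, 0.001]
wrist_force: [0.5, 0.9, -0.7]
finger_gap: 0.0661
```

View pics/w5.png

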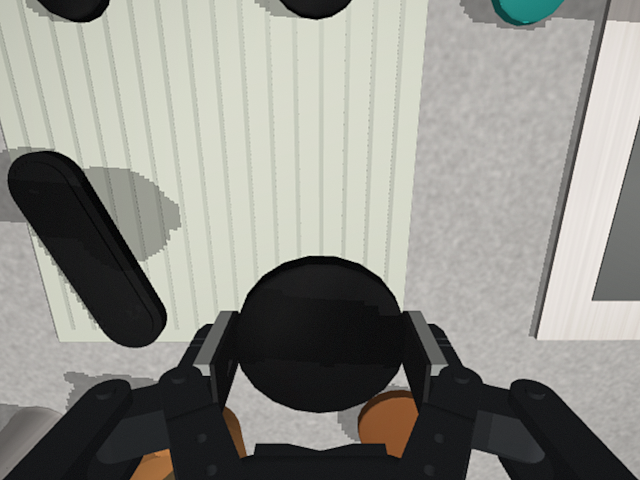

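View pics/s5.png

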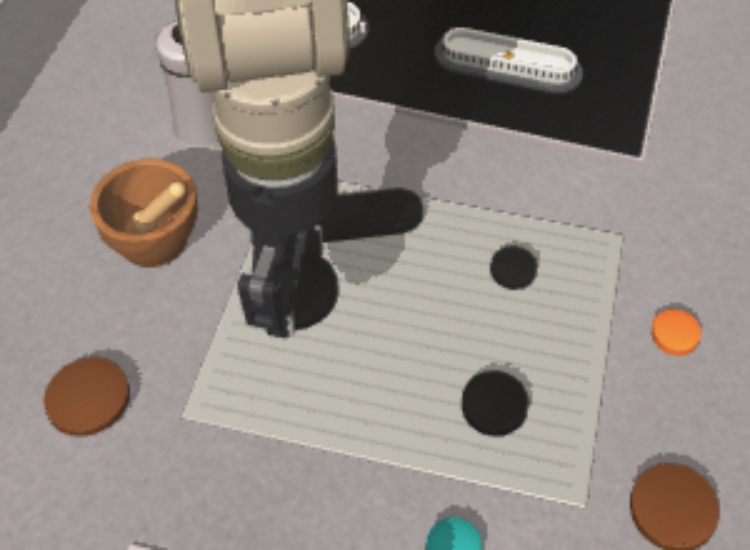

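The large cap is held and looks level, with its centre at (320, 335). I'll measure its pose relative to the TCP.

```bash
cat > held.py <<'E'
from h import *
import sys
# held cap: black px within radius of tcp, above nothing; args: radius mm, target seat x y z(optional)
rad=float(sys.argv[1])/1000
def meas(dbg=True):
    c=cam("wrist"); s=env.get_state(); T=s["tcp_pos"]; P=cloud(c); px=c["pixels"].astype(int)
    m=(np.hypot(P[...,0]-T[0],P[...,1]-T[1])<rad+.012)&(px.max(-1)<75)&(abs(P[...,2]-T[2]-.006)<.02)
    m[:, :]&=True
    n,l,st,ce=cv2.connectedComponentsWithStats(m.astype(np.uint8))
    q=P[m]; z=np.median(q[:,2]); 
    top=m&(abs(P[...,2]-z)<.004)&(np.abs(P[...,1]-T[1])<rad-.004)
    q=P[top]
    A=np.c_[q[:,:2]-T[:2],np.ones(len(q))]; k=np.linalg.lstsq(A,q[:,2]-T[2],rcond=None)[0]
    (cx,cy),rr=cv2.minEnclosingCircle((q[:,:2]*1000).astype(np.float32))
    xs=q[abs(q[:,1]-T[1])<.008][:,0]
    print("tcp",np.round(T*1000,1),"enc rel",np.round([cx-T[0]*1000,cy-T[1]*1000,rr],1),"x-extent mid rel",np.round([(xs.min()-T[0])*1000,(xs.max()-T[0])*1000],1),"top plane tilt xy",k[:2].round(3),"topz-tcp",k[2].round(4),len(q))
meas()
E
python3 held.py 34; python3 st.py 461 -249 130
```

```text
tcp [572.4 348.  124.8] enc rel [ 0.4  0.5 34.2] x-extent mid rel [-33.3  34.3] top plane tilt xy [ 0.014 -0.001] topz-tcp 0.0087 19426
t 11.68 tcp [572.4 348.  124.8] yaw 179.97 tilt [-0.001 -0.   ] F [-0.5 -0.4 -2.2] gap 65.9 q6 0.43
delta tool mm [ 111.1 -597.1   -4.9] units [ 0.1389 -0.7463 -0.0061]
```

Held centred (within 0.5 mm) and level, so I carry it to the large burner.

```bash
for i in 1 2 3 4; do python3 -m creep '{"hand":[60,60,60,60,60],"delta_pos":[[0.00695,-0.0373,0],[0.00695,-0.0373,0],[0.00695,-0.0373,0],[0.00695,-0.0373,0],[0.00695,-0.0373,0]],"turn":[0,0,0,0,0]}' 40 | tail -1; done; python3 -m creep '{"hand":[60,60,60,60,60],"delta_pos":[[0,0,0.015],[0,0,0.015],[0,0,0.015],[0,0,0],[0,0,0]],"turn":[0,0,0,0,0]}' 40 | tail -1;  python3 st.py 461 -249 42
python3 - <<'E'
from h import *
c=cam("wrist"); save(c,"w6.png"); print(env.pinpoint("wrist","burner_large_seat")[:2])
E
```

```text
finger_gap: 0.0656
finger_gap: 0.0659
finger_gap: 0.0658
finger_gap: 0.0657
finger_gap: 0.0654
t 13.77 tcp [ 459.9 -247.7   87.9] yaw 179.96 tilt [-0.003  0.002] F [-0.2 -0.1 -1.9] gap 65.4 q6 -0.65
delta tool mm [-1.3 -1.4 45.9] units [-0.0016 -0.0017  0.0574]
[]
```

View pics/w6.png

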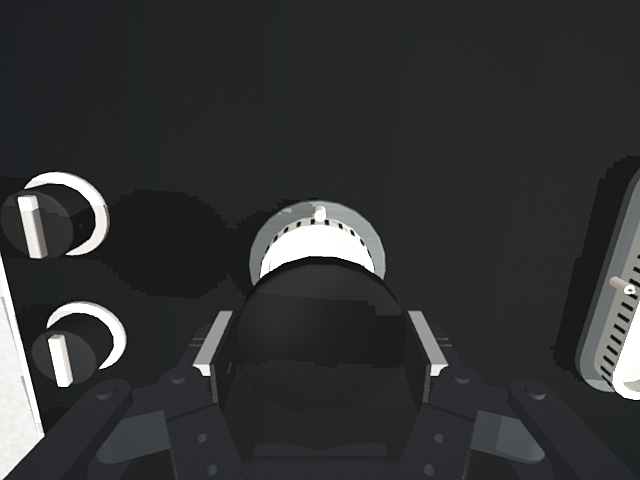

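```bash
python3 -m creep '{"hand":[60,60,60,60,60],"delta_pos":[[-0.001,-0.0015,0.0125],[0,0,0.0125],[0,0,0.0125],[0,0,0.0125],[0,0,0]],"turn":[0,0,0,0,0]}' 40 | tail -1;  python3 -m creep '{"hand":[60,60,60,60,60],"delta_pos":[[0,0,0.002],[0,0,0.002],[0,0,0.002],[0,0,0],[0,0,0]],"turn":[0,0,0,0,0]}' 40 | tail -1; python3 st.py 461 -249 33;  python3 -m creep '{"hand":[60,60,60,60,60],"delta_pos":[[0,0,0.0015],[0,0,0.0015],[0,0,0],[0,0,0],[0,0,0]],"turn":[0,0,0,0,0]}' 40 | tail -1; python3 st.py;  python3 -m creep '{"hand":[60,60,60,60,60],"delta_pos":[[0,0,0.0015],[0,0,0.0015],[0,0,0],[0,0,0],[0,0,0]],"turn":[0,0,0,0,0]}' 40 | tail -1; python3 st.py
```

```text
finger_gap: 0.0658
finger_gap: 0.0657
t 14.7 tcp [ 462.2 -250.    44.9] yaw 179.96 tilt [ 0. -0.] F [ 0.3  0.8 -2.5] gap 65.7 q6 -0.65
delta tool mm [ 1.2  1.  11.9] units [0.0015 0.0012 0.0149]
finger_gap: 0.0659
t 15.12 tcp [ 462.  -249.9   42.3] yaw 179.96 tilt [ 0. -0.] F [-0.5  0.2 -2. ] gap 65.9 q6 -0.65
finger_gap: 0.0657
t 15.53 tcp [ 462.  -249.9   39.8] yaw 179.96 tilt [-0. -0.] F [ 0.2 -0.4 -1.3] gap 65.7 q6 -0.65
```

```bash
python3 -m creep '{"hand":[60,60,60,60,60],"delta_pos":[[0.001,0.001,0.002],[0,0,0.002],[0,0,0],[0,0,0],[0,0,0]],"turn":[0,0,0,0,0]}' 40 | tail -1; python3 st.py;  python3 -m creep '{"hand":[60,60,60,60,60],"delta_pos":[[0,0,0.0015],[0,0,0],[0,0,0],[0,0,0],[0,0,0]],"turn":[0,0,0,0,0]}' 40 | tail -1; python3 st.py;  python3 -m creep '{"hand":[60,60,60,60,60],"delta_pos":[[0,0,0.0015],[0,0,0],[0,0,0],[0,0,0],[0,0,0]],"turn":[0,0,0,0,0]}' 40 | tail -1; python3 st.py; python3 -m creep '{"hand":[60,60,60,60,60],"delta_pos":[[0,0,0.0015],[0,0,0],[0,0,0],[0,0,0],[0,0,0]],"turn":[0,0,0,0,0]}' 40 | tail -1; python3 st.py
```

```text
finger_gap: 0.0659
t 15.95 tcp [ 461.2 -249.    36.7] yaw 179.97 tilt [-0. -0.] F [-0.1 -0.6 -2.5] gap 65.9 q6 -0.65
finger_gap: 0.066
t 16.37 tcp [ 461.3 -249.1   35.5] yaw 179.96 tilt [ 0. -0.] F [ 0.5 -0.5 -2.4] gap 66.0 q6 -0.65
finger_gap: 0.0658
t 16.78 tcp [ 461.4 -249.1   34.7] yaw 179.97 tilt [ 0.001 -0.   ] F [-1.4 -0.1  4.2] gap 65.8 q6 -0.65
finger_gap: 0.0656
t 17.2 tcp [ 461.4 -249.2   34.6] yaw 179.97 tilt [ 0.001 -0.001] F [-4.3  3.4 14.8] gap 65.6 q6 -0.65
```

Contact came at TCP z = 34.7 mm, which fits a crown top at about 31 mm with the rim down. I ease the pressure off, then open slowly.

```bash
python3 -m creep '{"hand":[60,60,68,72,76],"delta_pos":[[0,0,-0.0018],[0,0,0],[0,0,0],[0,0,0],[0,0,0]],"turn":[0,0,0,0,0]}' 20 | tail -1; python3 -m creep '{"hand":[80,85,85,85,85],"delta_pos":[[0,0,0],[0,0,0],[0,0,0],[0,0,0],[0,0,0]],"turn":[0,0,0,0,0]}' 20 | tail -1; python3 st.py;  python3 -m creep '{"hand":[85,85,85,85,85],"delta_pos":[[0,0,-0.01],[0,0,-0.04],[0,0,-0.05],[0,0,-0.05],[0,0,-0.05]],"turn":[0,0,0,0,0]}' 40 | tail -1; python3 -m creep '{"hand":[85,85,85,85,85],"delta_pos":[[0,0,-0.05],[0,0,0],[0,0,0],[0,0,0],[0,0,0]],"turn":[0,0,0,0,0]}' 40 | tail -1; python3 st.py
cat > seat.py <<'E'
from h import *
import sys
x,y,r=[float(a)/1000 for a in sys.argv[2:5]]
c=cam("wrist"); save(c,sys.argv[1]); P=cloud(c); px=c["pixels"].astype(int)
m=(np.hypot(P[...,0]-x,P[...,1]-y)<r+.01)
g=(np.hypot(P[...,0]-x,P[...,1]-y)>r+.02)&(np.hypot(P[...,0]-x,P[...,1]-y)<r+.045)&(px.max(-1)<60)&(P[...,2]<.02)
zg=np.median(P[g][:,2])
q=P[m&(P[...,2]>zg+.03)&(P[...,2]<zg+.05)]
(cx,cy),rr=cv2.minEnclosingCircle((q[:,:2]*1000).astype(np.float32))
k=np.linalg.lstsq(np.c_[q[:,:2]-q[:,:2].mean(0),np.ones(len(q))],q[:,2],rcond=None)[0]
print("glass",zg.round(4),"cap top-glass (expect ~.033)",(k[2]-zg).round(4),"tilt",k[:2].round(3),"enc",np.round([cx,cy,rr],1),len(q))
E
python3 seat.py w7.png 461 -249 34
```

```text
finger_gap: 0.0758
finger_gap: 0.0849
t 18.03 tcp [ 461.2 -249.1   34.5] yaw 179.97 tilt [-0. -0.] F [-0.2 -0.5  0.3] gap 84.9 q6 -0.65
finger_gap: 0.0849
finger_gap: 0.085
t 18.87 tcp [ 460.5 -248.5  233.5] yaw 179.97 tilt [-0.002  0.001] F [ 0.  -0.1 -0.5] gap 85.0 q6 -0.65
glass 0.0092 cap top-glass (expect ~.033) 0.0331 tilt [0.004 0.   ] enc [ 462.1 -250.    34.1] 4391
```

View pics/w7.png

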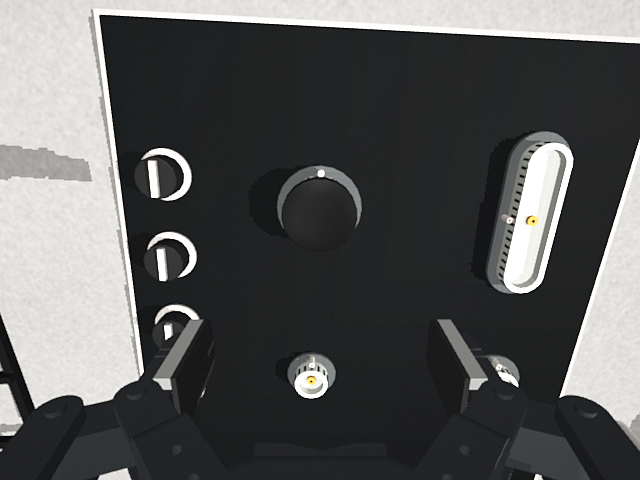

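The large cap is seated: top 33.1 mm above the glass, level, centre (462, -250). The medium cap is next.

```bash
for i in 1 2 3 4; do python3 -m creep '{"hand":[85,85,85,85,85],"delta_pos":[[0.00305,0.03715,0.006],[0.00305,0.03715,0.006],[0.00305,0.03715,0.006],[0.00305,0.03715,0.006],[0.00305,0.03715,0.006]],"turn":[0,0,0,0,0]}' 40 | tail -1; done; python3 -m creep '{"hand":[85,85,85,85,85],"delta_pos":[[0,0,0],[0,0,0],[0,0,0],[0,0,0],[0,0,0]],"turn":[0,0,0,0,0]}' 40 | tail -1;  python3 st.py 411.3 345.9 17; python3 capw.py w8.png 2>&1 | grep medium
```

```text
finger_gap: 0.0847
finger_gap: 0.085
finger_gap: 0.085
finger_gap: 0.085
finger_gap: 0.0848
t 21.0 tcp [412.9 344.3 138.4] yaw 179.88 tilt [-0.    -0.001] F [ 0.5 -0.4 -0.3] gap 84.8 q6 0.55
delta tool mm [  1.5   1.7 121.4] units [0.0019 0.0021 0.1518]
medium 12955 z 0.2054 enc [404.5 346.1  41.8] mean [397.9 345.5 209.2]
```

View pics/w8.png

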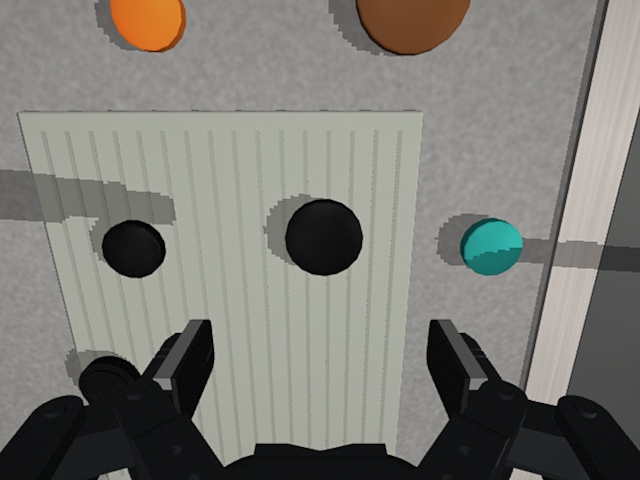

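The medium cap is centred below the fingers at (324, 237). I descend 121 mm, grip, then lift.

```bash
python3 -m creep '{"hand":[85,85,85,85,85],"delta_pos":[[0.0019,0.0021,0.025],[0,0,0.03],[0,0,0.03],[0,0,0.03],[0,0,0.02]],"turn":[0,0,0,0,0]}' 40 | tail -1; python3 -m creep '{"hand":[85,85,85,85,85],"delta_pos":[[0,0,0.012],[0,0,0.0048],[0,0,0],[0,0,0],[0,0,0]],"turn":[0,0,0,0,0]}' 40 | tail -1; python3 st.py 411.3 345.9 17; python3 -m creep '{"hand":[60,45,45,45,45],"delta_pos":[[0,0,0],[0,0,0],[0,0,0],[0,0,0],[0,0,0]],"turn":[0,0,0,0,0]}' 40 | tail -1;  python3 -m creep '{"hand":[45,45,45,45,45],"delta_pos":[[0,0,0],[0,0,0],[0,0,0],[0,0,0],[0,0,0]],"turn":[0,0,0,0,0]}' 40 | tail -1; python3 st.py
```

```text
finger_gap: 0.0848
finger_gap: 0.0851
t 21.88 tcp [412.3 347.5  18.3] yaw 179.95 tilt [0.002 0.001] F [-1.   0.8 -0.9] gap 85.1 q6 0.55
delta tool mm [ 1.  -1.6  1.3] units [ 0.0012 -0.002   0.0016]
finger_gap: 0.0529
finger_gap: 0.053
t 22.72 tcp [411.8 347.5  18.3] yaw 179.98 tilt [0.002 0.001] F [-1.7 -0.7  5.9] gap 53.0 q6 0.55
```

```bash
python3 -m creep '{"hand":[45,45,45,45,45],"delta_pos":[[0,0,-0.005],[0,0,-0.01],[0,0,-0.03],[0,0,-0.04],[0,0,-0.04]],"turn":[0,0,0,0,0]}' 40|tail -1; python3 -m creep '{"hand":[45,45,45,45,45],"delta_pos":[[0,0,-0.01],[0,0,0],[0,0,0],[0,0,0],[0,0,0]],"turn":[0,0,0,0,0]}' 40|tail -1; python3 held.py 27.5; python3 st.py 660 -59.5 125
```

```text
finger_gap: 0.0527
finger_gap: 0.0526
tcp [410.1 346.4 123.2] enc rel [-1.1 -0.7 27.7] x-extent mid rel [-28.2  26. ] top plane tilt xy [0.013 0.006] topz-tcp 0.0039 11988
t 23.6 tcp [410.1 346.4 123.2] yaw 179.96 tilt [-0.003 -0.002] F [ 0.1 -1.  -2.2] gap 52.7 q6 0.55
delta tool mm [-250.1 -405.7   -1.7] units [-0.3126 -0.5071 -0.0021]
```

```bash
for i in 1 2 3 4; do python3 -m creep '{"hand":[45,45,45,45,45],"delta_pos":[[-0.0157,-0.0253,0],[-0.0157,-0.0253,0],[-0.0157,-0.0253,0],[-0.0157,-0.0253,0],[-0.0157,-0.0253,0]],"turn":[0,0,0,0,0]}' 40|tail -1; done; python3 -m creep '{"hand":[45,45,45,45,45],"delta_pos":[[0,0,0.02],[0,0,0.02],[0,0,0],[0,0,0],[0,0,0]],"turn":[0,0,0,0,0]}' 40|tail -1; python3 st.py 661 -59 45
python3 - <<'E'
from h import *
c=cam("wrist"); save(c,"w9.png")
E
```

```text
finger_gap: 0.0528
finger_gap: 0.0527
finger_gap: 0.0529
finger_gap: 0.0529
finger_gap: 0.0526
t 25.68 tcp [661.9 -57.6  92.8] yaw 179.98 tilt [-0.001  0.   ] F [ 0.   0.6 -1.4] gap 52.6 q6 -0.21
delta tool mm [ 0.8 -1.4 47.8] units [ 0.001  -0.0018  0.0597]
```

View pics/w9.png

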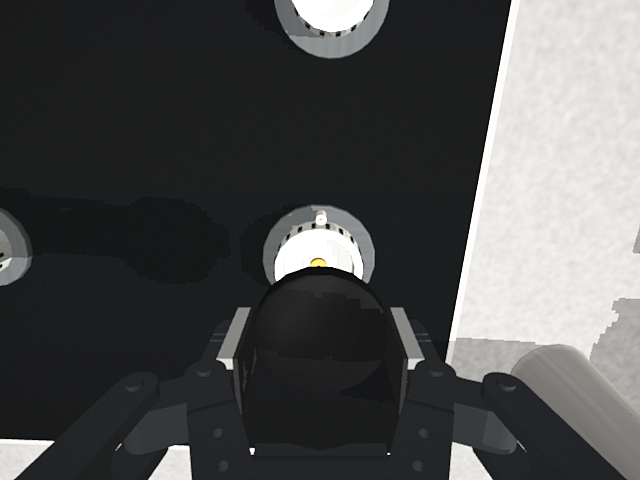

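The crown at (319, 255) lines up with the held cap at (320, 330), so I lower in small steps.

```bash
python3 -m creep '{"hand":[45,45,45,45,45],"delta_pos":[[0.001,-0.0018,0.015],[0,0,0.015],[0,0,0.015],[0,0,0.012],[0,0,0]],"turn":[0,0,0,0,0]}' 40 | tail -1;  python3 -m creep '{"hand":[45,45,45,45,45],"delta_pos":[[0,0,0.0015],[0,0,0],[0,0,0],[0,0,0],[0,0,0]],"turn":[0,0,0,0,0]}' 40 | tail -1; python3 st.py 661 -59 40;  python3 -m creep '{"hand":[45,45,45,45,45],"delta_pos":[[0,0,0.002],[0,0,0],[0,0,0],[0,0,0],[0,0,0]],"turn":[0,0,0,0,0]}' 40 | tail -1; python3 st.py;  python3 -m creep '{"hand":[45,45,45,45,45],"delta_pos":[[0,0,0.0015],[0,0,0],[0,0,0],[0,0,0],[0,0,0]],"turn":[0,0,0,0,0]}' 40 | tail -1; python3 st.py
```

```text
finger_gap: 0.053
finger_gap: 0.0528
t 26.57 tcp [661.9 -59.5  46.9] yaw 179.96 tilt [ 0.001 -0.   ] F [ 0.6  0.6 -1. ] gap 52.8 q6 -0.21
delta tool mm [0.9 0.5 6.9] units [0.0011 0.0006 0.0087]
finger_gap: 0.0526
t 26.98 tcp [661.4 -59.3  44.7] yaw 179.97 tilt [ 0. -0.] F [ 0.5 -0.2 -1.9] gap 52.6 q6 -0.21
finger_gap: 0.0527
t 27.4 tcp [661.5 -59.3  43.5] yaw 179.97 tilt [ 0. -0.] F [ 0.4  0.6 -1.8] gap 52.7 q6 -0.21
```

```bash
for i in 1 2; do python3 -m creep '{"hand":[45,45,45,45,45],"delta_pos":[[0,0,0.0015],[0,0,0],[0,0,0],[0,0,0],[0,0,0]],"turn":[0,0,0,0,0]}' 40 | tail -1; python3 st.py; done;  for i in 1 2 3; do python3 -m creep '{"hand":[45,45,45,45,45],"delta_pos":[[0,0,0.001],[0,0,0],[0,0,0],[0,0,0],[0,0,0]],"turn":[0,0,0,0,0]}' 40 | tail -1; python3 st.py; done
```

```text
finger_gap: 0.053
t 27.82 tcp [661.4 -59.3  42.3] yaw 179.97 tilt [ 0. -0.] F [ 1.2 -0.8 -1.2] gap 53.0 q6 -0.21
finger_gap: 0.0524
t 28.23 tcp [661.4 -59.3  41.1] yaw 179.97 tilt [-0. -0.] F [-0.1 -0.8 -1.6] gap 52.4 q6 -0.21
finger_gap: 0.0525
t 28.65 tcp [661.4 -59.3  40.3] yaw 179.97 tilt [ 0. -0.] F [-0.5 -0.4 -1.9] gap 52.5 q6 -0.21
finger_gap: 0.0526
t 29.07 tcp [661.4 -59.3  39.5] yaw 179.96 tilt [ 0. -0.] F [ 0.3 -0.4 -1.3] gap 52.6 q6 -0.21
finger_gap: 0.0528
t 29.48 tcp [661.4 -59.3  38.6] yaw 179.96 tilt [-0. -0.] F [-0.5  1.  -1.5] gap 52.8 q6 -0.21
```

```bash
for i in 1 2 3; do python3 -m creep '{"hand":[45,45,45,45,45],"delta_pos":[[0,0,0.001],[0,0,0],[0,0,0],[0,0,0],[0,0,0]],"turn":[0,0,0,0,0]}' 40 | tail -1; python3 st.py; done
```

```text
finger_gap: 0.0527
t 29.9 tcp [661.4 -59.4  38.5] yaw 179.96 tilt [ 0. -0.] F [-3.2 -0.7  6.3] gap 52.7 q6 -0.21
finger_gap: 0.0528
t 30.32 tcp [661.5 -59.4  38.4] yaw 179.97 tilt [ 0.001 -0.001] F [-4.4  1.   9.4] gap 52.8 q6 -0.21
finger_gap: 0.0527
t 30.73 tcp [661.5 -59.4  38.4] yaw 179.97 tilt [ 0.001 -0.001] F [-5.9  1.5 14.2] gap 52.7 q6 -0.21
```

Contact. I back off about 1.6 mm of command, release, rise and check.

```bash
python3 -m creep '{"hand":[45,45,56,60,65],"delta_pos":[[0,0,-0.002],[0,0,0],[0,0,0],[0,0,0],[0,0,0]],"turn":[0,0,0,0,0]}' 20 | tail -1; python3 -m creep '{"hand":[75,85,85,85,85],"delta_pos":[[0,0,0],[0,0,0],[0,0,0],[0,0,0],[0,0,0]],"turn":[0,0,0,0,0]}' 20 | tail -1; python3 st.py;  python3 -m creep '{"hand":[85,85,85,85,85],"delta_pos":[[0,0,-0.01],[0,0,-0.04],[0,0,-0.05],[0,0,-0.05],[0,0,-0.05]],"turn":[0,0,0,0,0]}' 40 | tail -1; python3 -m creep '{"hand":[85,85,85,85,85],"delta_pos":[[0,0,-0.05],[0,0,0],[0,0,0],[0,0,0],[0,0,0]],"turn":[0,0,0,0,0]}' 40 | tail -1; python3 st.py 419.8 210.7 130
python3 seat.py w10.png 660 -59.5 27.5
```

```text
finger_gap: 0.065
finger_gap: 0.0845
t 31.57 tcp [661.4 -59.3  37.8] yaw 179.96 tilt [-0. -0.] F [ 0.5 -0.9 -1. ] gap 84.5 q6 -0.21
finger_gap: 0.0849
finger_gap: 0.0848
t 32.4 tcp [660.6 -59.2 236.3] yaw 179.97 tilt [-0.003  0.   ] F [-0.3  0.5 -1.7] gap 84.8 q6 -0.21
delta tool mm [240.6 269.7 107.1] units [0.3008 0.3371 0.1339]
glass 0.0092 cap top-glass (expect ~.033) 0.0331 tilt [0.004 0.   ] enc [662.  -60.2  27.5] 2812
```

View pics/w10.png

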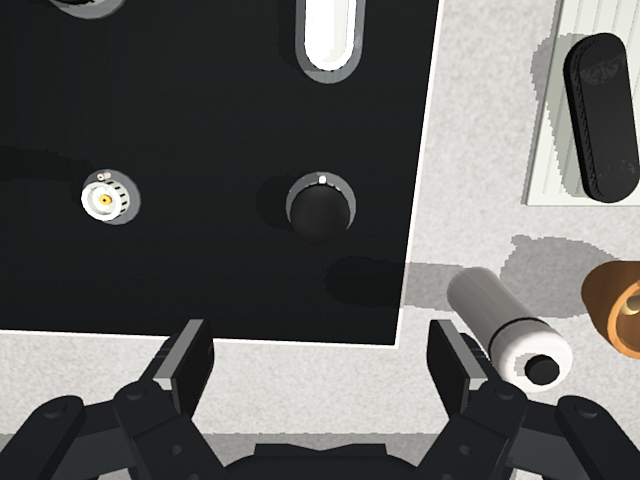

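The medium cap is seated at (662, -60.2), height 33.1 mm, level. The small cap is next.

```bash
for i in 1 2 3; do python3 -m creep '{"hand":[85,85,85,85,85],"delta_pos":[[0.02005,0.0225,0.0089],[0.02005,0.0225,0.0089],[0.02005,0.0225,0.0089],[0.02005,0.0225,0.0089],[0.02005,0.0225,0.0089]],"turn":[0,0,0,0,0]}' 40 | tail -1; done; python3 -m creep '{"hand":[75,75,75,75,75],"delta_pos":[[0,0,0],[0,0,0],[0,0,0],[0,0,0],[0,0,0]],"turn":[0,0,0,0,0]}' 40 | tail -1;  python3 st.py 419.8 210.7 19.5
python3 - <<'E'
from h import *
c=cam("wrist"); save(c,"w11.png")
E
```

```text
finger_gap: 0.085
finger_gap: 0.0855
finger_gap: 0.0852
finger_gap: 0.0748
t 34.12 tcp [421.8 210.3 131.1] yaw 179.89 tilt [ 0. -0.] F [-0.5 -0.6 -0.2] gap 74.8 q6 0.29
delta tool mm [  2.1   0.5 111.6] units [0.0026 0.0006 0.1395]
```

View pics/w11.png

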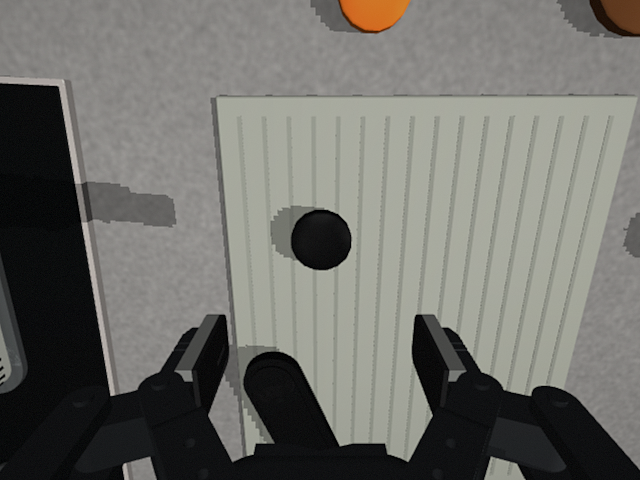

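The black small cap is centred at (321, 240); orange sits far off at (375, 5). I descend and grip.

```bash
python3 -m creep '{"hand":[75,75,75,75,75],"delta_pos":[[0.0022,0.0003,0.025],[0,0,0.03],[0,0,0.03],[0,0,0.03],[0,0,0.015]],"turn":[0,0,0,0,0]}' 40 | tail -1; python3 -m creep '{"hand":[75,75,75,75,75],"delta_pos":[[0,0,0.0085],[0,0,0],[0,0,0],[0,0,0],[0,0,0]],"turn":[0,0,0,0,0]}' 40 | tail -1; python3 st.py 419.8 210.7 19.5; python3 -m creep '{"hand":[50,32,32,32,32],"delta_pos":[[0,0,0],[0,0,0],[0,0,0],[0,0,0],[0,0,0]],"turn":[0,0,0,0,0]}' 40 | tail -1;  python3 -m creep '{"hand":[32,32,32,32,32],"delta_pos":[[0,0,0],[0,0,0],[0,0,0],[0,0,0],[0,0,0]],"turn":[0,0,0,0,0]}' 40 | tail -1; python3 st.py; python3 -m creep '{"hand":[32,32,32,32,32],"delta_pos":[[0,0,-0.005],[0,0,-0.01],[0,0,-0.03],[0,0,-0.04],[0,0,-0.04]],"turn":[0,0,0,0,0]}' 40|tail -1; python3 -m creep '{"hand":[32,32,32,32,32],"delta_pos":[[0,0,-0.01],[0,0,0],[0,0,0],[0,0,0],[0,0,0]],"turn":[0,0,0,0,0]}' 40|tail -1; python3 held.py 21; python3 st.py 650.5 -258 125
```

```text
finger_gap: 0.0753
finger_gap: 0.075
t 35.0 tcp [420.4 211.3  21.4] yaw 179.96 tilt [0.002 0.001] F [-0.4  0.3 -0.2] gap 75.0 q6 0.3
delta tool mm [ 0.6 -0.6  1.9] units [ 0.0007 -0.0008  0.0023]
finger_gap: 0.04
finger_gap: 0.0405
t 35.83 tcp [419.7 211.3  21. ] yaw 179.97 tilt [0.001 0.   ] F [-1.   1.6  5.1] gap 40.5 q6 0.3
finger_gap: 0.04
finger_gap: 0.0399
tcp [418.  210.7 126.7] enc rel [-0.5 -1.2 21.3] x-extent mid rel [-21.3  19.6] top plane tilt xy [ 0.023 -0.002] topz-tcp 0.0011 6532
t 36.72 tcp [418.  210.7 126.7] yaw 179.96 tilt [-0.003 -0.001] F [-0.2 -0.7 -0.5] gap 40.2 q6 0.3
delta tool mm [-232.8 -468.5    1.4] units [-0.291  -0.5857  0.0018]
```

```bash
for i in 1 2 3 4; do python3 -m creep '{"hand":[32,32,32,32,32],"delta_pos":[[-0.0146,-0.0292,0],[-0.0146,-0.0292,0],[-0.0146,-0.0292,0],[-0.0146,-0.0292,0],[-0.0146,-0.0292,0]],"turn":[0,0,0,0,0]}' 40|tail -1; done; python3 -m creep '{"hand":[32,32,32,32,32],"delta_pos":[[0,0,0.02],[0,0,0.02],[0,0,0],[0,0,0],[0,0,0]],"turn":[0,0,0,0,0]}' 40|tail -1; python3 st.py 651 -257.5 46
python3 - <<'E'
from h import *
c=cam("wrist"); save(c,"w12.png")
E
```

```text
finger_gap: 0.0399
finger_gap: 0.04
finger_gap: 0.0398
finger_gap: 0.04
finger_gap: 0.0399
t 38.8 tcp [ 652.3 -255.9   95.9] yaw 179.99 tilt [-0.001  0.001] F [-0.2  0.8 -0.8] gap 39.9 q6 -0.49
delta tool mm [ 1.2 -1.6 49.9] units [ 0.0015 -0.0021  0.0624]
```

View pics/w12.png

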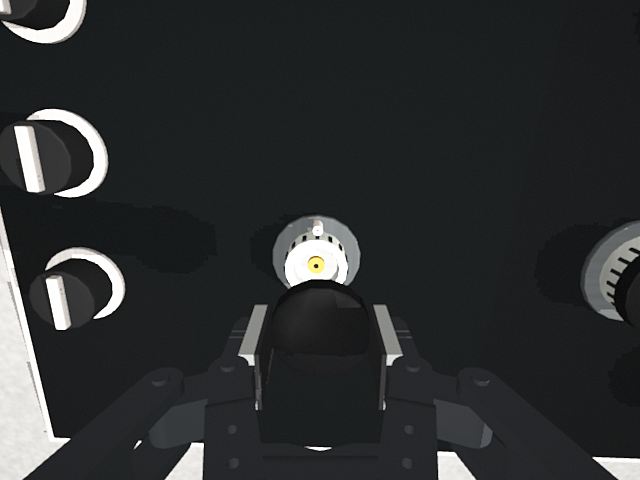

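The small crown at (316, 265) sits about 1.5 mm to the side of the held cap. I correct for that and lower.

```bash
python3 -m creep '{"hand":[32,32,32,32,32],"delta_pos":[[0.0012,-0.0021,0.015],[0,0,0.015],[0,0,0.015],[0,0,0.014],[0,0,0]],"turn":[0,0,0,0,0]}' 40 | tail -1;  python3 -m creep '{"hand":[32,32,32,32,32],"delta_pos":[[0,0,0.001],[0,0,0],[0,0,0],[0,0,0],[0,0,0]],"turn":[0,0,0,0,0]}' 40 | tail -1; python3 st.py 651 -257.5 42;  for i in 1 2 3 ; do python3 -m creep '{"hand":[32,32,32,32,32],"delta_pos":[[0,0,0.0013],[0,0,0],[0,0,0],[0,0,0],[0,0,0]],"turn":[0,0,0,0,0]}' 40 | tail -1; python3 st.py; done
```

```text
finger_gap: 0.0397
finger_gap: 0.0398
t 39.68 tcp [ 652.  -258.2   49. ] yaw 179.96 tilt [ 0.001 -0.001] F [ 0.1 -0.4 -0.8] gap 39.8 q6 -0.49
delta tool mm [1.  0.7 7. ] units [0.0013 0.0009 0.0088]
finger_gap: 0.0398
t 40.1 tcp [ 651.6 -258.    47.2] yaw 179.96 tilt [-0. -0.] F [-0.4  0.5  0.1] gap 39.8 q6 -0.49
finger_gap: 0.0398
t 40.52 tcp [ 651.6 -258.    46.2] yaw 179.97 tilt [ 0. -0.] F [ 0.2 -0.2 -0.6] gap 39.8 q6 -0.49
finger_gap: 0.0399
t 40.93 tcp [ 651.6 -258.    45.2] yaw 179.96 tilt [-0. -0.] F [ 0.4  0.  -1. ] gap 39.9 q6 -0.49
```

```bash
for i in 1 2 3 4 ; do python3 -m creep '{"hand":[32,32,32,32,32],"delta_pos":[[0,0,0.0012],[0,0,0],[0,0,0],[0,0,0],[0,0,0]],"turn":[0,0,0,0,0]}' 40 | tail -1; python3 st.py; done
```

```text
finger_gap: 0.04
t 41.35 tcp [ 651.6 -258.    44.2] yaw 179.97 tilt [-0. -0.] F [-1.   0.4 -1.2] gap 40.0 q6 -0.49
finger_gap: 0.0396
t 41.77 tcp [ 651.6 -257.9   43.3] yaw 179.97 tilt [ 0. -0.] F [ 0.4  0.3 -0.6] gap 39.6 q6 -0.49
finger_gap: 0.0398
t 42.18 tcp [ 651.6 -258.    42.3] yaw 179.96 tilt [ 0. -0.] F [-1.   0.1 -0.5] gap 39.8 q6 -0.49
finger_gap: 0.0399
t 42.6 tcp [ 651.6 -257.9   41.3] yaw 179.97 tilt [-0. -0.] F [-0.4 -0.7 -1. ] gap 39.9 q6 -0.49
```

```bash
for i in 1 2 ; do python3 -m creep '{"hand":[32,32,32,32,32],"delta_pos":[[0,0,0.001],[0,0,0],[0,0,0],[0,0,0],[0,0,0]],"turn":[0,0,0,0,0]}' 40 | tail -1; python3 st.py; done
```

```text
finger_gap: 0.0398
t 43.02 tcp [ 651.6 -258.    41.2] yaw 179.97 tilt [ 0. -0.] F [-3.1  0.3  6.2] gap 39.8 q6 -0.49
finger_gap: 0.04
t 43.43 tcp [ 651.6 -258.    41.1] yaw 179.97 tilt [ 0.001 -0.001] F [-3.6  1.9  9.5] gap 40.0 q6 -0.49
```

```bash
python3 -m creep '{"hand":[32,32,43,47,52],"delta_pos":[[0,0,-0.0015],[0,0,0],[0,0,0],[0,0,0],[0,0,0]],"turn":[0,0,0,0,0]}' 20 | tail -1; python3 -m creep '{"hand":[60,75,75,75,75],"delta_pos":[[0,0,0],[0,0,0],[0,0,0],[0,0,0],[0,0,0]],"turn":[0,0,0,0,0]}' 20 | tail -1; python3 st.py;  python3 -m creep '{"hand":[75,75,75,75,75],"delta_pos":[[0,0,-0.01],[0,0,-0.04],[0,0,-0.05],[0,0,-0.05],[0,0,-0.05]],"turn":[0,0,0,0,0]}' 40 | tail -1; python3 -m creep '{"hand":[75,75,75,75,75],"delta_pos":[[0,0,-0.05],[0,0,0],[0,0,0],[0,0,0],[0,0,0]],"turn":[0,0,0,0,0]}' 40 | tail -1; python3 st.py 584 191.5 150
python3 seat.py w13.png 650.5 -258 21
```

```text
finger_gap: 0.0519
finger_gap: 0.0748
t 44.27 tcp [ 651.6 -258.    40.9] yaw 179.96 tilt [ 0. -0.] F [ 1.2 -0.3 -0.2] gap 74.8 q6 -0.49
finger_gap: 0.075
finger_gap: 0.0748
t 45.1 tcp [ 650.8 -257.6  239.3] yaw 179.96 tilt [-0.002  0.001] F [-0.2 -0.2 -0.7] gap 74.8 q6 -0.49
delta tool mm [ 66.9 448.9  90. ] units [0.0836 0.5612 0.1125]
glass 0.0092 cap top-glass (expect ~.033) 0.033 tilt [0.008 0.001] enc [ 652.3 -258.7   21. ] 1600
```

View pics/w13.png

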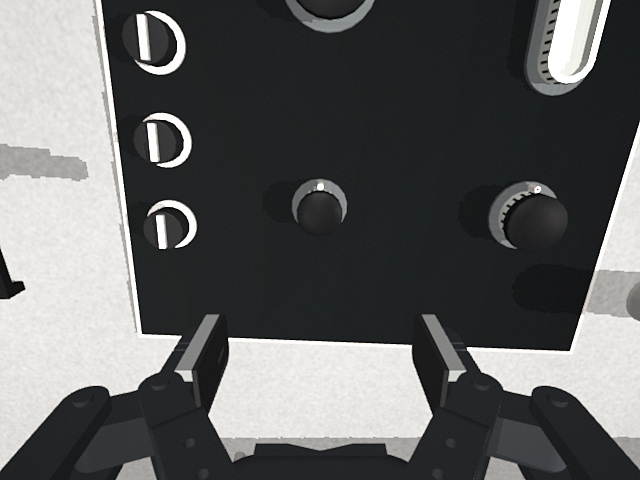

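The small cap is seated at (652, -259), height 33.0 mm. Next I fly to the long cap and look.

```bash
for i in 1 2 3; do python3 -m creep '{"hand":[75,75,75,75,75],"delta_pos":[[0.0075,0.0374,-0.002],[0.0075,0.0374,-0.002],[0.0075,0.0374,-0.002],[0.0075,0.0374,-0.002],[0.0075,0.0374,-0.002]],"turn":[0,0,0,0,0]}' 40 | tail -1; done; python3 -m creep '{"hand":[75,75,75,75,75],"delta_pos":[[0,0,0],[0,0,0],[0,0,0],[0,0,0],[0,0,0]],"turn":[-1,-1,-1,-1,-0.3]}' 40 | tail -1; python3 st.py
cat > longw.py <<'E'
from h import *
import sys
from scipy.optimize import least_squares
x,y,a0,z0,f=float(sys.argv[1])/1000,float(sys.argv[2])/1000,np.radians(float(sys.argv[3])),float(sys.argv[4])/1000,sys.argv[5]
c=cam("wrist"); save(c,f); P=cloud(c); px=c["pixels"].astype(int)
def loc(q,p):
    a=p[2]; d=q[...,:2]-p[:2]; u=d@np.array([np.cos(a),np.sin(a)]); v=d@np.array([-np.sin(a),np.cos(a)]); return u,v
u,v=loc(P,[x,y,a0])
m=(abs(u)<.088)&(abs(v)<.036)&(abs(P[...,2]-z0)<.004)&(px.max(-1)<90)
n,l,st,ce=cv2.connectedComponentsWithStats(m.astype(np.uint8)); i=1+np.argmax(st[1:,4]); q=P[l==i]
r=cv2.minAreaRect((q[:,:2]*1000).astype(np.float32)); print("rect",np.round(r[0],1),np.round(r[1],1),round(r[2],2),"mean",q.mean(0).round(4),len(q))
k=np.linalg.lstsq(np.c_[q[:,:2]-q[:,:2].mean(0),np.ones(len(q))],q[:,2],rcond=None)[0]; print("plane",k.round(4))
d=q[:,:2]-q[:,:2].mean(0); w_,V=np.linalg.eigh(d.T@d); print("pca axis deg",np.degrees(np.arctan2(V[1,1],V[0,1])).round(2))
E
python3 longw.py 584 191.5 21.7 22.5 w14.png
```

```text
finger_gap: 0.0752
finger_gap: 0.0751
finger_gap: 0.075
finger_gap: 0.0749
t 46.82 tcp [560.9 191.  263. ] yaw -158.28 tilt [-0.003 -0.001] F [ 0.4  0.2 -0.9] gap 74.9 q6 -0.19
rect [583.9 191.6] [148.6  45.3] 21.68 mean [0.5798 0.19   0.0226] 5772
plane [ 0.0038 -0.0015  0.0226]
pca axis deg -158.23
```

View pics/w14.png

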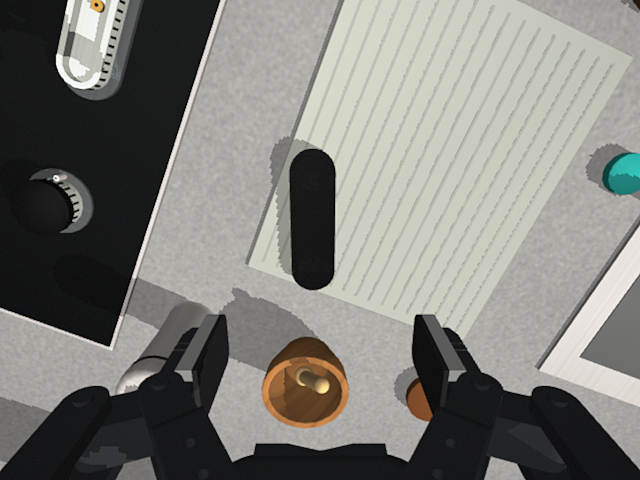

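The long cap shows vertical at (313, 220), aligned with the tool: centre (583.9, 191.6), 148.6 x 45.3 mm, yaw 21.7°.

```bash
python3 st.py 584 191.6 130
```

```text
t 46.87 tcp [560.9 190.9 263. ] yaw -158.36 tilt [-0.003 -0.001] F [-0.2 -0.7  0.3] gap 75.1 q6 -0.19
delta tool mm [-22.2  -7.9 132.9] units [-0.0277 -0.0099  0.1662]
```

```bash
python3 -m creep '{"hand":[75,75,75,75,75],"delta_pos":[[-0.007,-0.0025,0.04],[-0.007,-0.0025,0.04],[-0.007,-0.0025,0.04],[-0.0067,-0.0024,0.046],[0,0,0]],"turn":[0,0,0,0,0]}' 40 | tail -1; python3 -m creep '{"hand":[75,75,75,75,75],"delta_pos":[[0,0,0.02],[0,0,0.02],[0,0,0.02],[0,0,0],[0,0,0]],"turn":[0,0,0,0,0]}' 40 | tail -1; python3 st.py 584 191.6 20
```

```text
finger_gap: 0.0754
finger_gap: 0.0751
t 47.7 tcp [584.5 191.5  84.2] yaw -158.56 tilt [-0.002 -0.   ] F [-0.1 -0.1 -0.1] gap 75.1 q6 -0.19
delta tool mm [ 0.3  0.3 64.2] units [0.0004 0.0004 0.0803]
```

```bash
python3 -m creep '{"hand":[75,75,75,75,75],"delta_pos":[[0,0,0.02],[0,0,0.025],[0,0,0.02],[0,0,0.01],[0,0,0.005]],"turn":[0,0,0,0,0]}' 40 | tail -1; python3 -m creep '{"hand":[75,75,60,40,36],"delta_pos":[[0,0,0],[0,0,0],[0,0,0],[0,0,0],[0,0,0]],"turn":[0,0,0,0,0]}' 60 | tail -1; python3 st.py 584 191.6 20;  python3 -m creep '{"hand":[36,36,36,36,36],"delta_pos":[[0,0,0],[0,0,0],[0,0,0],[0,0,0],[0,0,0]],"turn":[0,0,0,0,0]}' 60 | tail -1; python3 st.py; python3 -m creep '{"hand":[36,36,36,36,36],"delta_pos":[[0,0,-0.005],[0,0,-0.01],[0,0,-0.03],[0,0,-0.03],[0,0,-0.04]],"turn":[0,0,0,0,0]}' 60|tail -1; python3 -m creep '{"hand":[36,36,36,36,36],"delta_pos":[[0,0,-0.02],[0,0,0],[0,0,0],[0,0,0],[0,0,0]],"turn":[0,0,0,0,0]}' 60|tail -1; python3 st.py;python3 longw.py 584 191.6 21.6 129 w15.png
```

```text
finger_gap: 0.0751
finger_gap: 0.0441
t 48.53 tcp [586.5 191.7  21.6] yaw -158.54 tilt [0.002 0.   ] F [0.2 0.2 1.3] gap 44.1 q6 -0.19
delta tool mm [2.3 0.8 1.6] units [0.0029 0.001  0.002 ]
finger_gap: 0.0441
t 48.95 tcp [586.5 191.7  21.6] yaw -158.54 tilt [0.003 0.   ] F [ 0.7 -0.5  5.6] gap 44.1 q6 -0.19
finger_gap: 0.0438
finger_gap: 0.0443
t 49.78 tcp [583.9 191.4 125.9] yaw -158.53 tilt [-0.004 -0.001] F [ 0.7  0.  -2. ] gap 44.3 q6 -0.19
rect [575.6 188. ] [136.1  47.4] 22.35 mean [0.568  0.1844 0.127 ] 31759
plane [ 0.0008 -0.0015  0.127 ]
pca axis deg -158.76
```

View pics/w15.png

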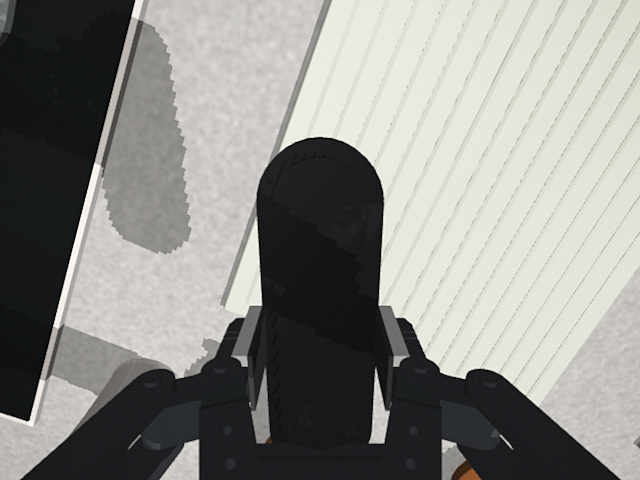

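The long cap is held level; its centre is about 2 mm toward the base from the TCP. I turn it into line with its crown (tool yaw 177.3°).

```bash
python3 -m creep '{"hand":[36,36,36,36,36],"delta_pos":[[0,0,0],[0,0,0],[0,0,0],[0,0,0],[0,0,0]],"turn":[0.9,1,1,1,0.93]}' 60|tail -1; python3 -m creep '{"hand":[36,36,36,36,36],"delta_pos":[[0,0,0],[0,0,0],[0,0,0],[0,0,0],[0,0,0]],"turn":[0,0,0,0,0]}' 60|tail -1; python3 st.py 473 -50.4 125
```

```text
finger_gap: 0.0442
finger_gap: 0.0442
t 50.67 tcp [585.3 191.6 127.9] yaw 177.37 tilt [-0. -0.] F [-0.3 -0.3 -2.3] gap 44.2 q6 0.23
delta tool mm [ 101.1 -246.9    3. ] units [ 0.1263 -0.3087  0.0037]
```

```bash
for i in 1 2; do python3 -m creep '{"hand":[36,36,36,36,36],"delta_pos":[[0.0126,-0.0309,0],[0.0126,-0.0309,0],[0.0126,-0.0309,0],[0.0126,-0.0309,0],[0.0126,-0.0309,0]],"turn":[0,0,0,0,0]}' 60|tail -1; done; python3 -m creep '{"hand":[36,36,36,36,36],"delta_pos":[[0,0,0.015],[0,0,0.02],[0,0,0],[0,0,0],[0,0,0]],"turn":[0,0,0,0,0]}' 60|tail -1; python3 st.py 473 -50.4 48
python3 - <<'E'
from h import *
c=cam("wrist"); save(c,"w16.png")
c=cam("top"); cv2.imwrite("pics/t16.png",cv2.resize(c["pixels"][90:390,300:600,::-1],None,fx=2,fy=2))
E
```

```text
finger_gap: 0.044
finger_gap: 0.0437
finger_gap: 0.0438
t 51.92 tcp [473.4 -50.5 100.7] yaw 177.35 tilt [ 0. -0.] F [ 0.9  0.8 -2.3] gap 43.8 q6 -0.23
delta tool mm [ 0.5  0.  52.7] units [0.0006 0.0001 0.0659]
```

View pics/w16.png

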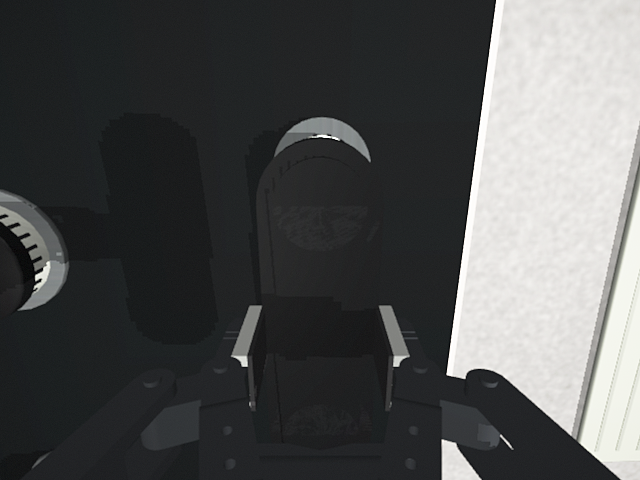

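View pics/t16.png

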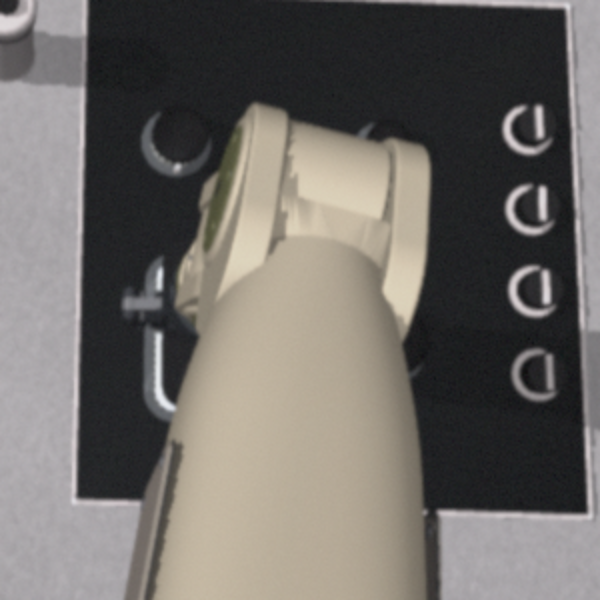

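The wrist view shows the dish end centred at col 322 and the cap end at col 320, so they line up. I lower the cap.

```bash
python3 -m creep '{"hand":[36,36,36,36,36],"delta_pos":[[0,0,0.015],[0,0,0.015],[0,0,0.015],[0,0,0.015],[0,0,0]],"turn":[0,0,0,0,0]}' 60 | tail -1;  python3 -m creep '{"hand":[36,36,36,36,36],"delta_pos":[[0,0,0.001],[0,0,0],[0,0,0],[0,0,0],[0,0,0]],"turn":[0,0,0,0,0]}' 60 | tail -1; python3 st.py 473 -50.4 44;  for i in 1 2 3 ; do python3 -m creep '{"hand":[36,36,36,36,36],"delta_pos":[[0,0,0.0015],[0,0,0],[0,0,0],[0,0,0],[0,0,0]],"turn":[0,0,0,0,0]}' 60 | tail -1; python3 st.py; done
```

```text
finger_gap: 0.0442
finger_gap: 0.0441
t 52.85 tcp [473.6 -50.7  52. ] yaw 177.32 tilt [ 0.001 -0.   ] F [ 0.2  1.2 -2.6] gap 44.1 q6 -0.23
delta tool mm [0.7 0.3 8. ] units [0.0008 0.0003 0.01  ]
finger_gap: 0.0441
t 53.27 tcp [473.1 -50.6  50.1] yaw 177.31 tilt [-0. -0.] F [-0.4  0.5 -2.7] gap 44.1 q6 -0.23
finger_gap: 0.0439
t 53.68 tcp [473.1 -50.6  48.9] yaw 177.31 tilt [ 0. -0.] F [ 0.3  0.2 -3.2] gap 43.9 q6 -0.23
finger_gap: 0.0442
t 54.1 tcp [473.1 -50.6  47.7] yaw 177.31 tilt [ 0. -0.] F [ 0.7  0.1 -1.8] gap 44.2 q6 -0.23
```

```bash
python3 -m creep '{"hand":[36,36,36,36,36],"delta_pos":[[0,0,0.0015],[0,0,0.0015],[0,0,0],[0,0,0],[0,0,0]],"turn":[0,0,0,0,0]}' 60 | tail -1; python3 st.py; for i in 1 2 3 ; do python3 -m creep '{"hand":[36,36,36,36,36],"delta_pos":[[0,0,0.001],[0,0,0],[0,0,0],[0,0,0],[0,0,0]],"turn":[0,0,0,0,0]}' 60 | tail -1; python3 st.py; done
```

```text
finger_gap: 0.0439
t 54.52 tcp [473.1 -50.6  45.3] yaw 177.31 tilt [-0. -0.] F [-0.6 -1.  -2.6] gap 43.9 q6 -0.23
finger_gap: 0.0438
t 54.93 tcp [473.1 -50.6  44.5] yaw 177.32 tilt [ 0. -0.] F [ 0.9 -0.5 -2.6] gap 43.8 q6 -0.23
finger_gap: 0.0437
t 55.35 tcp [473.1 -50.6  43.7] yaw 177.32 tilt [-0. -0.] F [-1.4  0.4 -2.2] gap 43.7 q6 -0.23
finger_gap: 0.044
t 55.77 tcp [473.1 -50.6  42.9] yaw 177.32 tilt [ 0. -0.] F [ 0.1 -0.9 -2.6] gap 44.0 q6 -0.23
```

```bash
for i in 1 2 3 ; do python3 -m creep '{"hand":[36,36,36,36,36],"delta_pos":[[0,0,0.001],[0,0,0],[0,0,0],[0,0,0],[0,0,0]],"turn":[0,0,0,0,0]}' 60 | tail -1; python3 st.py; done
```

```text
finger_gap: 0.0437
t 56.18 tcp [473.1 -50.6  42.1] yaw 177.32 tilt [ 0. -0.] F [ 0.9 -0.6 -2.2] gap 43.7 q6 -0.23
finger_gap: 0.0443
t 56.6 tcp [473.2 -50.6  41.7] yaw 177.32 tilt [ 0. -0.] F [-2.6 -0.4  5.8] gap 44.3 q6 -0.23
finger_gap: 0.0441
t 57.02 tcp [473.3 -50.6  41.7] yaw 177.32 tilt [ 0.001 -0.   ] F [-4.3  0.2 13.4] gap 44.1 q6 -0.23
```

Contact came at 41.7 mm, as predicted. I release and check.

```bash
python3 -m creep '{"hand":[36,36,47,51,56],"delta_pos":[[0,0,-0.0018],[0,0,0],[0,0,0],[0,0,0],[0,0,0]],"turn":[0,0,0,0,0]}' 20 | tail -1; python3 -m creep '{"hand":[65,75,75,75,75],"delta_pos":[[0,0,0],[0,0,0],[0,0,0],[0,0,0],[0,0,0]],"turn":[0,0,0,0,0]}' 20 | tail -1; python3 st.py;  python3 -m creep '{"hand":[75,75,75,75,75],"delta_pos":[[0,0,-0.01],[0,0,-0.04],[0,0,-0.05],[0,0,-0.05],[0,0,-0.05]],"turn":[0,0,0,0,0]}' 40 | tail -1; python3 -m creep '{"hand":[75,75,75,75,75],"delta_pos":[[0,0,-0.05],[0,0,-0.03],[0,0,0],[0,0,0],[0,0,0]],"turn":[0,0,0,0,0]}' 40 | tail -1; python3 st.py 
python3 longw.py 471 -50.3 -2.7 42.5 w17.png
```

```text
finger_gap: 0.0561
finger_gap: 0.0749
t 57.85 tcp [473.1 -50.6  41.9] yaw 177.32 tilt [ 0. -0.] F [-0.2  0.2 -0.6] gap 74.9 q6 -0.23
finger_gap: 0.0747
finger_gap: 0.0751
t 58.68 tcp [472.7 -50.4 265.6] yaw 177.32 tilt [-0.  0.] F [ 0.1  0.1 -0.5] gap 75.1 q6 -0.23
rect [471.7 -51.3] [ 46.  149.3] 87.31 mean [ 0.4668 -0.0511  0.0425] 6816
plane [0.0016 0.0006 0.0425]
pca axis deg 177.34
```

View pics/w17.png

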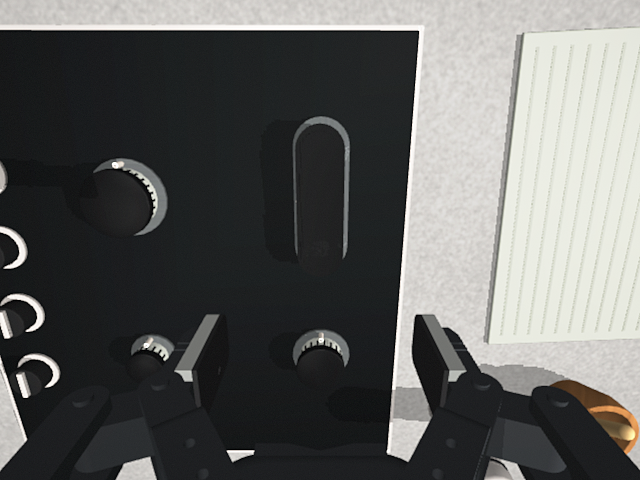

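The long cap is seated at (471.7, -51.3), -2.7°, level. One last overall look before handing in.

```bash
python3 - <<'E'
from h import *
c=cam("side"); cv2.imwrite("pics/s18.png",cv2.resize(c["pixels"][110:320,180:450,::-1],None,fx=2.8,fy=2.8))
P=cloud(cam("top")); print([(np.round(np.median(P[(P[...,2]>.05)&(P[...,2]<.14)&(P[...,0]>.68)&(P[...,1]>a)&(P[...,1]<b)],0),3)) for a,b in((.05,.17),(.17,.4))])
E
python3 seat.py w18.png 461.5 -249.5 34; python3 seat.py w19.png 661 -60 27.5
```

```text
[array([0.745, 0.106, 0.126]), array([0.745, 0.25 , 0.064])]
glass 0.009 cap top-glass (expect ~.033) 0.0331 tilt [ 0.003 -0.003] enc [ 461.7 -249.6   34.4] 3783
glass 0.0094 cap top-glass (expect ~.033) 0.0331 tilt [0.011 0.001] enc [661.5 -60.4  28. ] 1549
```

View pics/s18.png

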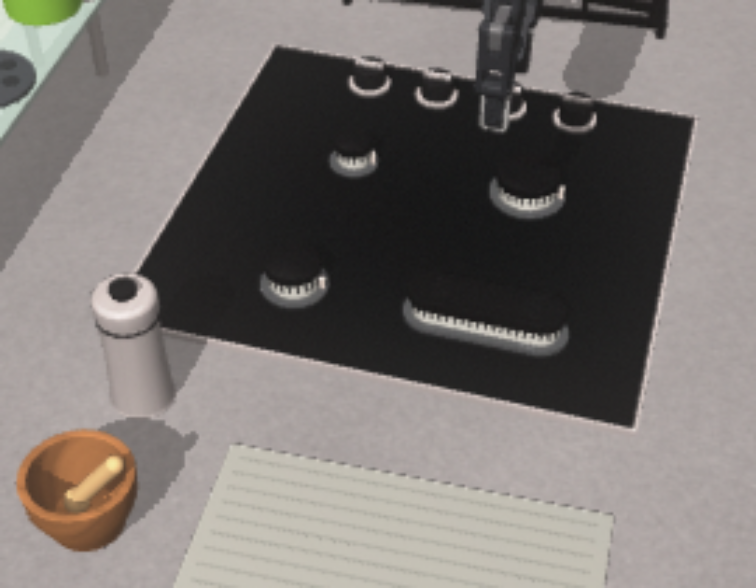

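The side view shows all four caps flat on their crowns: small (353, 150), large (528, 190), medium (295, 280), long (487, 315). The grinder and mortar are where they were, the mat is empty and the gripper is clear.

```bash
python3 -c "
from workcell import env
print(env.hand_in(), env.get_state()['clock'])"
```

```text
the job is handed in; nothing more can be done
the job is handed in; nothing more can be done
```

All four caps are back on their own burners, top side up, and the job is handed in at about 59 s on the robot's clock. I gripped each cap by its rim, lowered it in roughly 1 mm steps until it touched the crown (at most about 15 N at the wrist), and then released it.

**Last checks:**

| Cap | Offset from measured crown centre | Cap top above the glass |
|---|---|---|
| Large | 1 mm | 33.1 mm |
| Medium | 2 mm | 33.1 mm |
| Small | 2 mm | 33.0 mm |
| Long | 1–2 mm, in line within about 0.1° | 33.3 mm |

- **Height:** about 33 mm is what a seated cap should show.
- **Level:** every fitted tilt was 0.011 rad or less.
- **Bystanders:** the grinder and the mortar measured the same position before and after.

**Disagreement:** the top camera put the glass and crown 1–5 mm lower than the wrist camera did. I relied on the contact height, which agreed with the wrist camera. No check failed.

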